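# Extend the sample bar and restock it

### The arm

A 7-joint arm with a two-finger parallel gripper is mounted at the origin on the work surface. World frame = base frame: x ahead of the robot, y to its left, z up, the work surface at z = 0. Lengths are in m, angles in rad, forces in N, time in s.
With the tool pointing down it reaches from about 0.35 to 0.9 m from the base axis. Payload 8.1 kg.
Tool frame: the origin (TCP) lies at the very end of the fingers, on their centre line; the grasp point (between the pads) lies 19 mm behind it (grip_point_offset is the distance from the TCP to the grasp point, in m); z points along the fingers, x is the direction in which the jaws open and shut, and the axes are right-handed (so a half turn about z gives the same grasp; the last joint's range is limited). The gripper opens to 92 mm and grips with 3 to 60 N. Pads are 19 mm wide; open, the fingers measure 130 mm over their backs; the gripper's body (75 mm by 190 mm) begins 47 mm behind the grasp point.
Start: joints at [-1.35, 0.434, 0.025, 1.573, -0.012, 1.134, -0.075], TCP at [0.199, 0.593, 0.227] pointing down, gripper open.
Joint ranges: [-2.62, 2.62], [-0.44, 2.09], [-1.27, 1.32], [0.08, 2.57], [-1.32, 4.46], [0.12, 2], [-2.74, 2.74]. Speed limits (rad/s): [2.22, 2.22, 3.01, 3.01, 3.14, 3.14, 3.14].

### API

Orientations are given as a rotation vector (axis times angle).
In Python, from cell import observe, get_image, camera_model, sign_off, grip_point_offset gives the robot as it stands.
- The arm moves only by the tool play_rows, never from a script. Its argument "rows" is a list of rows, each a list of 7 numbers: the shift along the tool's x, y, z as a fraction of full scale, then the turn, a rotation vector about the tool's x, y, z as a fraction of full scale, then the closure, from -1 (fully open) to 1 (shut). A call has 1 to 5 rows; each row shifts and turns the pose as measured when the row begins, along the tool's axes as they then stand; what a row does not reach is not made up. Full scale, the value 1, is 0.15 m for a shift and 0.5 rad for a turn. A row lasts 1/10 s, in which the tool goes at most 50 mm and 8.59 degrees, less where a joint would pass 70% of its speed; a pose out of reach is approached as far as the arm can. A call with a number of a shift or a turn outside -1 to 1 is refused whole. A call with a gripper value outside its range is refused whole. The fingers move at their own pace and stop on an object; "force" is the grip in N (left out, the last holds). Time passes only in rows, so rows that do not move let the fingers close. It gives the time, the measured TCP pose, the force and the opening at its end, in the units of the state.
- observe(): the state, without advancing time (a new reading comes with each control period).
- get_image(name): name is "scene" or "top"; returns the picture (384x512x3 uint8, blue, green, red); there is no depth.
- camera_model(name): a dict with "K" (3x3 intrinsics, pixels), "R" (3x3) and "t" (3): a world point X has camera coordinates R X + t. Camera axes: x right, y down, z forward; pixel columns grow to the right and rows downward; lengths in m; the calibration is good to about 2 mm. A picture is of the moment at which its call begins. camera_model takes no time and is no camera call.
- sign_off(): hands the job in, once; it reports no verdict.
The state is a dict: "clock": time; "joints": joint angles; "dq": joint speeds; "joint_efforts": joint torques, N m; "position": TCP position; "ee_rot": TCP orientation; "force": force on the tool from outside, world axes, zero at the start; "ft_torque": the same for the moment, N m; "width": opening from 0.0 (shut) to 1.0 (fully open).
Only numpy, scipy, OpenCV 4.12 (cv2) and the standard library are available. Lean on these libraries where they do the work, as an engineer would, in place of code of your own. Each camera call takes 0.05 s, during which the arm holds its last target.

### The job

Restock the coffee counter's display bar: first set both empty canisters from the bar down in the low dark tray, then draw the bar out by its end tab until the sprung button pops up through the next hole (the middle one of three) and locks. Only then set all the small cartons from the wooden board in one row on top of the narrow drawn-out bar, none on another, and leave the bar locked in that hole and the jar, mug and bowl where they are.

Things in the scene. Friction and masses are not known exactly. Their poses are not given: they have to be found in the camera images.
- bar (a joint): how far the inner display bar is drawn out of the outer tube, m: 0, 0.090 and 0.180 are where its button stands under the first (rearmost), second (middle) and third hole of the outer tube; it always starts between the first and the second. Slides with about 3 N of friction, stays where left; stops at 0.19.
- button (a joint): sprung brass button in the bar's top, 20 mm wide dome: about 0 = held down under the top of the outer tube (hidden), 0.006 = popped up through a hole and standing 4 mm proud of the tube. Pops by itself when it comes under a hole and then locks the bar; the bar then stops with about 1 mm of play and only some 60 N along it would force the button out, so draw slowly and stop when it resists (if ever overshot, push back until it pops up in the middle hole).
- bar_tab (a point): grip point of the upright dark-wood pull tab at the outer end of the bar: 12 mm thick along the bar, 26 mm wide across it, rises to 44 mm over the bar's top; this point is 24 mm over the bar's top, on the middle of the tab. Its y axis points along the bar, the way it is drawn out; z up.
- shelf_mid (a point): point on the flat top of the aluminium display bar (26 mm wide, top 55 mm over the counter, 26 mm deep), moving with it. Once the button is in the second hole this is the middle of the drawn-out length, which then reaches 125 mm either way along y: at -y the mouth of the outer tube (its top 3 mm higher), at +y the pull tab. y axis along the bar towards the tab, x across it, z up.
- tube_mouth (a point): middle of the top edge of the fixed outer tube's mouth (dark steel, 34 mm square outside, 240 mm long towards its -y, on a wooden foot 110 x 200 mm, 14 mm high, centred 120 mm towards -y from the mouth), 58 mm over the counter. Three square holes, 20 mm, in its top lie 215, 125 and 35 mm from the mouth towards -y.
- tray_in (a point): centre of the inner floor (a few mm over the counter) of the low dark-wood tray for empties: 150 (x) x 210 (y) mm outside, walls 4 mm thick and 30 mm high. Fixed.
- board: flat wooden board, 200 (x) x 290 (y) mm, 10 mm thick, fixed on the counter; origin in the middle of its underside. The cartons start on it.
- box1_c (a point): small closed rigid cardboard carton with a paper band, 50 x 36 x 36 mm (long along its own x), about 90 g; this point is its centre. May be absent (None). Starts lying on the wooden board; any face may be down.
- box2_c (a point): small closed rigid cardboard carton with a paper band, 50 x 36 x 36 mm (long along its own x), about 90 g; this point is its centre. May be absent (None). Starts lying on the wooden board; any face may be down.
- box3_c (a point): small closed rigid cardboard carton with a paper band, 50 x 36 x 36 mm (long along its own x), about 90 g; this point is its centre. May be absent (None). Starts lying on the wooden board; any face may be down.
- box4_c (a point): small closed rigid cardboard carton with a paper band, 50 x 36 x 36 mm (long along its own x), about 90 g; this point is its centre. May be absent (None). Starts lying on the wooden board; any face may be down.
- can1_c (a point): empty square sample canister, steel with a pale wooden lid, 38 x 38 mm and 46 mm high, about 100 g; this point is its centre. Starts upright on the display bar.
- can2_c (a point): empty square sample canister, steel with a pale wooden lid, 38 x 38 mm and 46 mm high, about 100 g; this point is its centre. Starts upright on the display bar.
- beanjar: bystander: amber bean jar with steel cap, 96 mm wide, 130 mm high; origin at the centre of its underside. Leave alone.
- cup: bystander: white mug, 76 mm wide, 60 mm high; origin at the centre of its underside. Leave alone.
- bowl: bystander: dark wooden bowl, 100 mm wide, 40 mm high; origin at the centre of its underside. Leave alone.
Mind the look-alikes: they are no part of the job. Leave any blue or orange look-alike of the part that bears box3_c alone. Leave any purple look-alike of the part that bears box2_c alone.

How it is judged:
By the outcome, as a careful person would: the job done as asked, in the order asked, and still so for the second after the job is handed in, with the robot touching nothing.
Of box1, box2, box3, box4 only 3 to 4 are there at a start; the rules pass over those that are not, and their reading is None.
At some moment in a run one of box1, box2, box3, box4 may be knocked a few centimetres aside while the robot is not near it.
Once in a run the grip may slacken for a moment while it holds something.
It also fails if it takes over 210 s, if anything falls off the work surface, if the arm or the gripper's body presses on something with over 40 N, if the wrist force passes 120 N, or if a joint passes its speed limit or range.

## Working session

There is one attempt and no reset: what is moved stays moved. The work goes in short steps, Python scripts to look and compute and a tool call to move; the robot and the scene stay as the last step left them, time stands still between calls to the robot, and variables do not carry over. Pictures are saved under pics/ and viewed, and the job is handed in when it is done.

Besides the shell and the picture viewer there is one more tool, called after "Emit:" in YAML: its name, and indented under it one key for each argument. play_rows: Moves the arm, as the interface text tells. Its arguments: {"type":"object","properties":{"rows":{"type":"array","items":{"type":"array","items":{"type":"number"}}},"force":{"type":"number"}},"required":["rows"]}

```bash
ls; mkdir -p pics; python3 - <<'E'
from cell import *
import cv2
print(observe(), grip_point_offset)
for n in("scene","top"):
    im=get_image(n); cv2.imwrite(f"pics/{n}0.png",im); m=camera_model(n); print(n,m)
E
```

```text
pics
{'clock': 0.0, 'joints': array([-1.34959433,  0.43521009,  0.02498398,  1.57410806, -0.01161416,
        1.133973  , -0.07508861]), 'dq': array([ 8.56960729e-04,  5.70496889e-04,  4.56928240e-04, -1.48497984e-03,
       -5.70163619e-04,  1.08915878e-03, -9.34976666e-05]), 'joint_efforts': array([ 5.55542488e-05, -6.67851877e+01,  9.84715931e-01, -3.14457715e+01,
       -6.06037932e-02,  4.29765531e-02,  1.59887340e-04]), 'position': array([0.19875223, 0.59201903, 0.22594885]), 'ee_rot': array([ 2.54972204e+00,  1.83362053e+00, -1.85105718e-03]), 'force': array([ 0.63832443, -0.38920779, -0.24078171]), 'ft_torque': array([0.04860819, 0.01419738, 0.01333861]), 'width': 1.00147811368763} 0.0188
scene {'K': array([[436.70130947,   0.        , 262.03145225],
       [  0.        , 436.70130947, 194.35225311],
       [  0.        ,   0.        ,   1.        ]]), 'R': array([[ 0.17591995,  0.98438282,  0.0065298 ],
       [ 0.84751772, -0.14807968, -0.50969219],
       [-0.5007653 ,  0.09519914, -0.86033205]]), 't': array([-0.10805562, -0.38860728,  1.50802834])}
top {'K': array([[372.92627893,   0.        , 249.33750985],
       [  0.        , 372.92627893, 194.01630143],
       [  0.        ,   0.        ,   1.        ]]), 'R': array([[ 0.02550088, -0.99937028, -0.02467295],
       [-0.98481201, -0.02087397, -0.17236467],
       [ 0.17174111,  0.02869367, -0.98472416]]), 't': array([0.00892523, 0.51581235, 1.06922205])}
```

View pics/scene0.png

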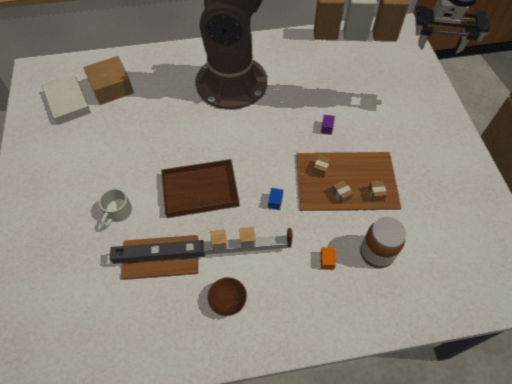

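View pics/top0.png

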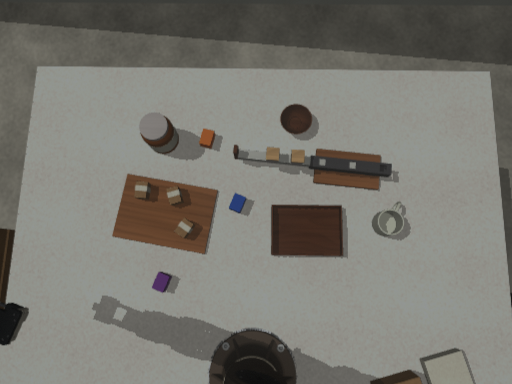

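```bash
cat > h.py <<'E'
from cell import *
import cv2, numpy as np
from scipy.spatial.transform import Rotation as Rn
def ray(n,u,v):
    m=camera_model(n); R=m["R"];t=m["t"]
    d=R.T@np.linalg.inv(m["K"])@np.array([u,v,1.]); return -R.T@t,d
def pt(n,u,v,z):
    c,d=ray(n,u,v); return c+d*(z-c[2])/d[2]
def px(n,X):
    m=camera_model(n); q=m["K"]@(m["R"]@np.array(X)+m["t"]); return q[:2]/q[2]
def crop(n,name,u0,v0,u1,v1,s,im=None):
    im=get_image(n) if im is None else im
    c=cv2.resize(im[v0:v1,u0:u1],None,fx=s,fy=s,interpolation=cv2.INTER_CUBIC)
    for u in range((u0+9)//10*10,u1,10):
        cv2.line(c,(int((u-u0)*s),0),(int((u-u0)*s),6 if u%50 else 14),(0,255,255),1)
        if u%20==0: cv2.putText(c,str(u),(int((u-u0)*s)-10,24),0,.35,(0,0,255),1)
    for v in range((v0+9)//10*10,v1,10):
        cv2.line(c,(0,int((v-v0)*s)),(6 if v%50 else 14,int((v-v0)*s)),(0,255,255),1)
        if v%20==0: cv2.putText(c,str(v),(8,int((v-v0)*s)+4),0,.35,(0,0,255),1)
    cv2.imwrite(f"pics/{name}.png",c)
E
python3 - <<'E'
from h import *
a=cv2.imread("pics/top0.png");b=cv2.imread("pics/scene0.png")
crop("top","t_bar",228,135,400,195,4.6,a)
crop("top","t_board",105,165,225,260,6,a)
crop("scene","s_bar",105,220,300,270,4,b)
crop("scene","s_board",290,145,405,215,6.5,b)
E
```

```text
(no output)
```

View pics/t_bar.png

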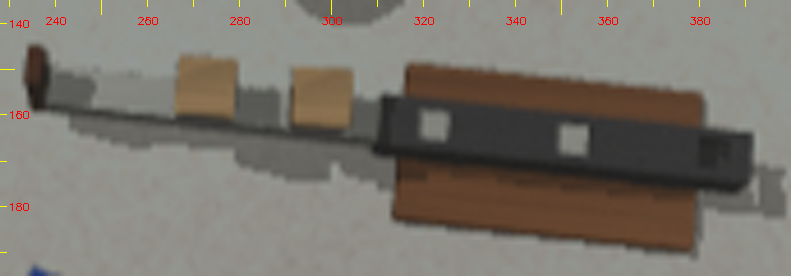

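View pics/t_board.png

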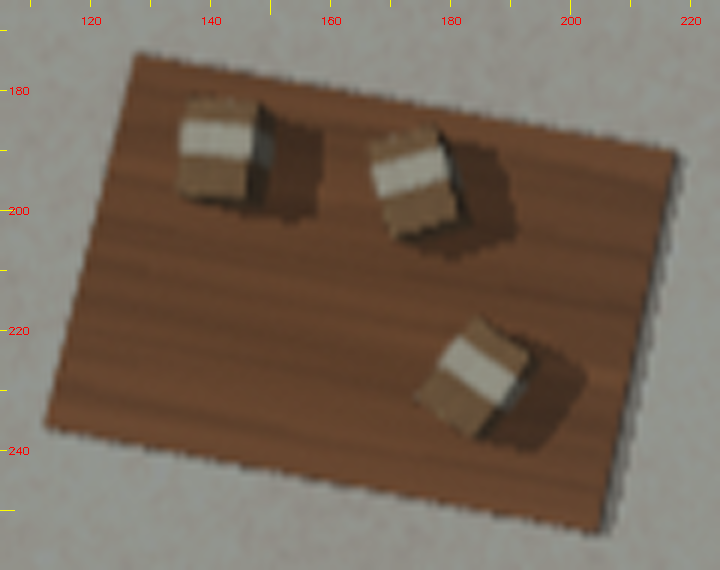

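View pics/s_bar.png

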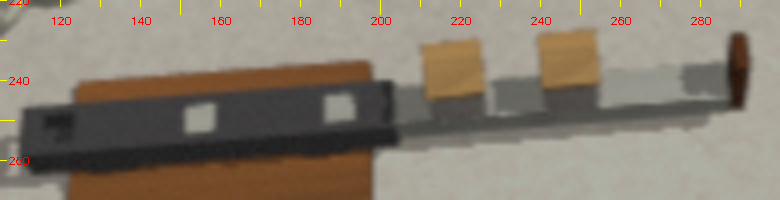

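View pics/s_board.png

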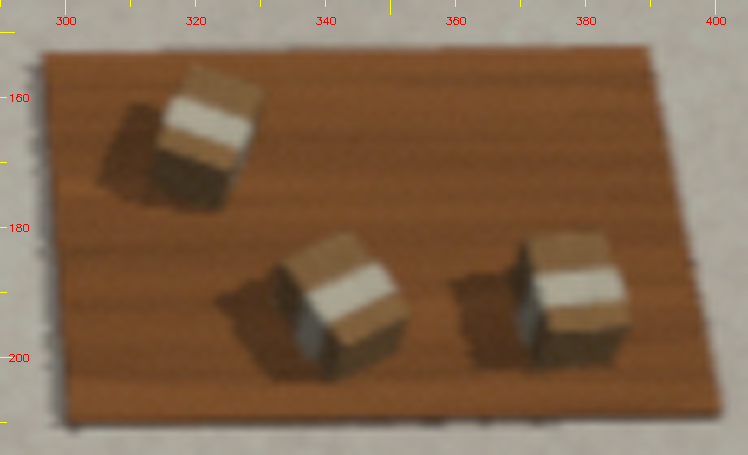

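```bash
python3 - <<'E'
from h import *
np.set_printoptions(precision=4,suppress=True)
print(ray("top",0,0)[0],ray("scene",0,0)[0])
T=lambda n,u,v,z,l:print(l,n,pt(n,u,v,z))
T("top",322.3,162.2,.058,"h3");T("top",352.3,165.3,.058,"h2")
T("scene",155,249.3,.058,"h2");T("scene",190,246.8,.058,"h3")
T("scene",202.8,240.3,.058,"mouth far");T("scene",204,256,.0,"m bottom");T("top",311.5,156,.058,"mA");T("top",309.5,168.5,.058,"mB")
T("scene",288.5,228.5,.099,"tab top");T("top",236.3,145.5,.099,"tabtop");T("top",237,158,.055,"tabbot");T("scene",289.5,246.5,.055,"tab bot")
# cans top corners z=.101
for c in [(266.5,147.5),(279.5,148.5),(278.8,161),(265.8,160)]:T("top",*c,.101,"canA")
for c in [(291.3,149.5),(304.5,150),(304.3,163),(291,162.5)]:T("top",*c,.101,"canB")
for c in [(239.5,229.3),(253.5,227.5),(254.5,240.5),(240.5,242.5)]:T("scene",*c,.101,"canA")
for c in [(210.5,231.5),(225.3,230),(226,243),(212,245)]:T("scene",*c,.101,"canB")
E
python3 - <<'E'
from h import *
a=cv2.imread("pics/top0.png");b=cv2.imread("pics/scene0.png")
crop("top","t_tray",262,195,352,265,7,a)
crop("scene","s_tray",155,155,245,220,7,b)
E
```

```text
[ 0.3241 -0.011   1.142 ] [ 1.1035 -0.0947  1.1   ]
h3 top [ 0.6141 -0.1945  0.058 ]
h2 top [ 0.6063 -0.2832  0.058 ]
h2 scene [ 0.6115 -0.2801  0.058 ]
h3 scene [ 0.6201 -0.1907  0.058 ]
mouth far scene [ 0.6075 -0.1561  0.058 ]
m bottom scene [ 0.6267 -0.1614  0.    ]
mA top [ 0.6326 -0.1625  0.058 ]
mB top [ 0.594  -0.1565  0.058 ]
tab top scene [0.632  0.0647 0.099 ]
tabtop top [0.6485 0.061  0.099 ]
tabbot top [0.6231 0.0607 0.055 ]
tab bot scene [0.6626 0.0635 0.055 ]
canA top [ 0.6434 -0.0269  0.101 ]
canA top [ 0.6411 -0.0644  0.101 ]
canA top [ 0.6038 -0.0629  0.101 ]
canA top [ 0.606  -0.0255  0.101 ]
canB top [ 0.6387 -0.0985  0.101 ]
canB top [ 0.6379 -0.1365  0.101 ]
canB top [ 0.5992 -0.1359  0.101 ]
canB top [ 0.6    -0.0979  0.101 ]
canA scene [ 0.6137 -0.0587  0.101 ]
canA scene [ 0.6148 -0.0228  0.101 ]
canA scene [ 0.6509 -0.0264  0.101 ]
canA scene [ 0.6502 -0.0617  0.101 ]
canB scene [ 0.6071 -0.1318  0.101 ]
canB scene [ 0.6094 -0.0944  0.101 ]
canB scene [ 0.6453 -0.0975  0.101 ]
canB scene [ 0.6447 -0.1325  0.101 ]
```

View pics/t_tray.png

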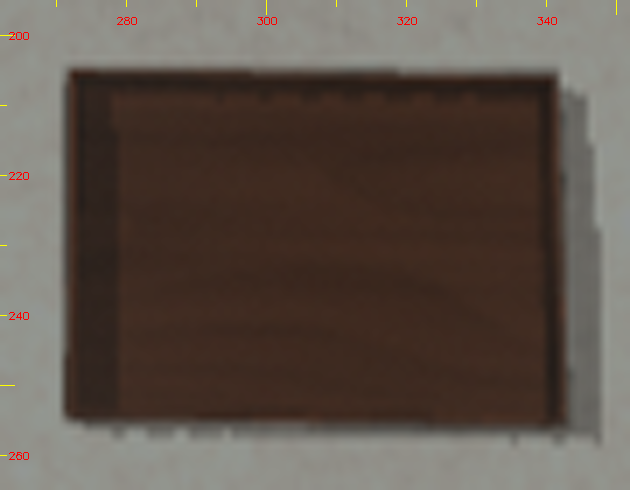

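View pics/s_tray.png

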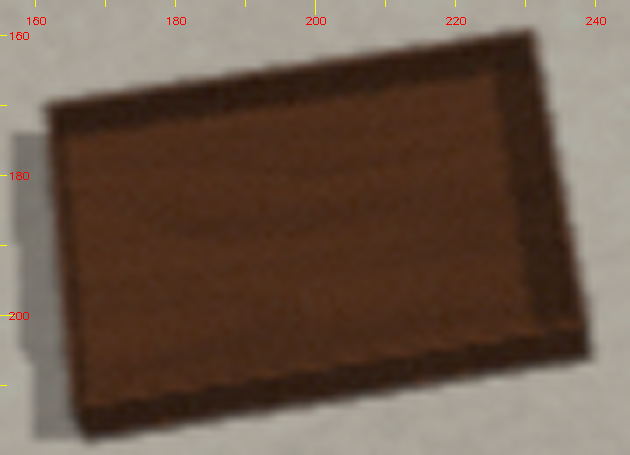

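```bash
cat >> h.py <<'E'
def down(a): return Rn.from_euler('z',a)*Rn.from_euler('x',np.pi)
def plan(p,a=None,step=.05,g=-1,n=None,rot=None):
    """print rows to go to p, yaw a"""
    o=observe(); P=np.array(o['position']);R=Rn.from_rotvec(o['ee_rot'])
    x=R.as_matrix()[:,0]; print("now",P.round(4),"yaw",round(float(np.arctan2(x[1],x[0])),3),"tilt",R.as_matrix()[:,2].round(3),"F",np.round(o['force'],1),"w",round(o['width'],3),"t",o['clock'])
    if p is None: return
    G=down(a) if a is not None else R
    p=np.array(p,float); k=0
    while k<25:
        d=p-P; w=(R.inv()*G).as_rotvec()
        if np.linalg.norm(d)<5e-4 and np.linalg.norm(w)<4e-3: break
        nr=max(np.linalg.norm(d)/step,np.linalg.norm(w)/.145,1)
        s=np.round(R.inv().apply(d/nr)/.15,3); t=np.round(w/nr/.5,3)
        print([float(v) for v in s]+[float(v) for v in t]+[g],",")
        P=P+R.apply(s*.15); R=R*Rn.from_rotvec(t*.5); k+=1
E
python3 -c "
from h import *
plan((0.628,-.0436,.20),-.092)"
```

```text
now [0.1987 0.5921 0.226 ] yaw 1.247 tilt [-0.    -0.001 -1.   ] F [ 0.2  0.8 -0.6] w 1.003 t 0.1
[-0.202, 0.265, 0.012, 0.0, 0.0, 0.174, -1] ,
[-0.179, 0.281, 0.012, 0.0, 0.0, 0.174, -1] ,
[-0.154, 0.296, 0.012, 0.0, 0.0, 0.175, -1] ,
[-0.127, 0.308, 0.012, 0.0, 0.0, 0.175, -1] ,
[-0.1, 0.318, 0.011, 0.0, 0.0, 0.174, -1] ,
[-0.072, 0.325, 0.012, 0.0, 0.0, 0.175, -1] ,
[-0.043, 0.33, 0.011, 0.0, 0.0, 0.174, -1] ,
[-0.014, 0.333, 0.012, 0.0, 0.0, 0.175, -1] ,
[0.015, 0.333, 0.011, 0.0, 0.0, 0.174, -1] ,
[0.044, 0.33, 0.012, 0.0, 0.0, 0.175, -1] ,
[0.073, 0.325, 0.011, 0.0, 0.0, 0.174, -1] ,
[0.1, 0.318, 0.012, 0.001, 0.0, 0.175, -1] ,
[0.128, 0.308, 0.011, 0.0, 0.0, 0.174, -1] ,
[0.154, 0.295, 0.011, 0.001, 0.0, 0.175, -1] ,
[0.18, 0.281, 0.012, 0.001, 0.001, 0.174, -1] ,
[0.07, 0.091, 0.004, -0.0, -0.0, 0.061, -1] ,
```

Candidates noted: cans at top-image (273,154), (298,156) on the bar. Cartons at (142,190), (175,195), (185,228) on the board. The look-alikes are blue (237,203), orange (207,138) and purple (162,282), all on the bare counter, so I leave those. The crops confirm these choices.

Emit:
play_rows:
  rows:
    - [-0.2,0.265,0.01,0,0,0.175,-1]
    - [-0.18,0.28,0.01,0,0,0.175,-1]
    - [-0.155,0.295,0.01,0,0,0.175,-1]
    - [-0.13,0.31,0.01,0,0,0.175,-1]
    - [-0.1,0.32,0.01,0,0,0.175,-1]
  force: 20

```text
clock: 0.6
position: [0.3329, 0.3868, 0.2154]
ee_rot: [-2.888, -1.234, 0.008]
force: [1.7, -0.5, 0.1]
width: 1.004
```

Emit:
play_rows:
  rows:
    - [-0.07,0.325,0.01,0,0,0.175,-1]
    - [-0.045,0.33,0.01,0,0,0.175,-1]
    - [-0.015,0.333,0.01,0,0,0.175,-1]
    - [0.015,0.333,0.01,0,0,0.175,-1]
    - [0.045,0.33,0.01,0,0,0.175,-1]

```text
clock: 1.1
position: [0.4681, 0.1769, 0.2073]
ee_rot: [-3.093, -0.551, 0.009]
force: [1.0, 0.9, 0.2]
width: 0.998
```

```bash
python3 -c "
from h import *
plan((0.628,-.0436,.18),-.092)"
```

```text
now [0.4681 0.1769 0.2073] yaw 0.353 tilt [-0.005 -0.001 -1.   ] F [1.  0.9 0.2] w 0.998 t 1.1
[0.09, 0.319, 0.032, 0.0, 0.002, 0.162, -1] ,
[0.116, 0.311, 0.033, 0.0, 0.002, 0.162, -1] ,
[0.14, 0.301, 0.033, 0.0, 0.002, 0.163, -1] ,
[0.165, 0.288, 0.033, 0.0, 0.002, 0.162, -1] ,
[0.187, 0.274, 0.032, 0.0, 0.002, 0.163, -1] ,
[0.099, 0.122, 0.016, 0.0, 0.001, 0.077, -1] ,
```

Tracking is good.

Emit:
play_rows:
  rows:
    - [0.09,0.32,0.03,0,0.002,0.162,-1]
    - [0.115,0.31,0.03,0,0.002,0.162,-1]
    - [0.14,0.3,0.03,0,0.002,0.162,-1]
    - [0.165,0.29,0.03,0,0.002,0.162,-1]
    - [0.187,0.275,0.03,0,0.002,0.162,-1]

```text
clock: 1.6
position: [0.611, -0.0268, 0.1842]
ee_rot: [-3.139, 0.107, 0.001]
force: [1.6, 0.6, -0.5]
width: 0.997
```

Emit:
play_rows:
  rows:
    - [0.1,0.12,0.015,0,0.001,0.08,-1]
    - [0,0,0,0,0,0,-1]

```text
clock: 1.8
position: [0.6267, -0.055, 0.1805]
ee_rot: [3.132, -0.19, -0.0]
force: [-0.2, -0.2, 0.8]
width: 1.004
```

```bash
python3 -c "
from h import *
plan((0.628,-.0436,.18),-.092)
p=observe()['position']
for n in('top','scene'): print(n,px(n,p))
crop('top','t1',210,110,350,200,5.5); crop('scene','s1',170,160,310,280,5)
"
```

```text
now [ 0.6267 -0.055   0.1805] yaw -0.121 tilt [-0.    -0.004 -1.   ] F [-0.2 -0.2  0.8] w 1.004 t 1.8
[-0.0, -0.076, 0.003, 0.008, -0.0, -0.059, -1] ,
top [277.52925152 144.93272658]
scene [240.58434432 219.13868798]
```

View pics/t1.png

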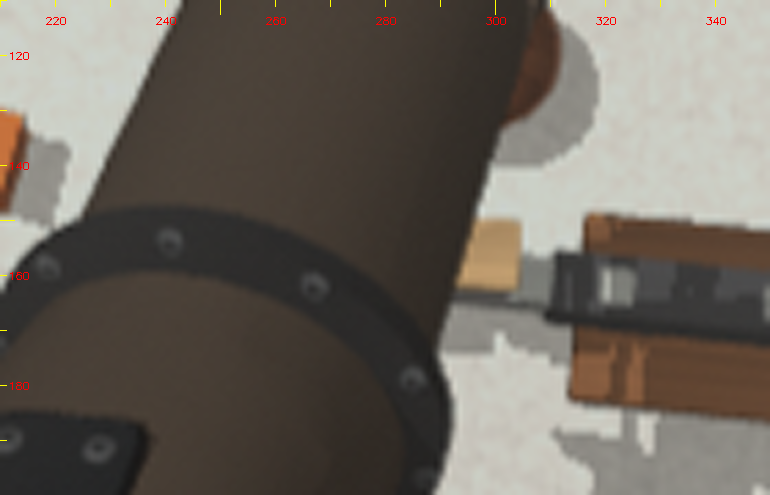

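View pics/s1.png

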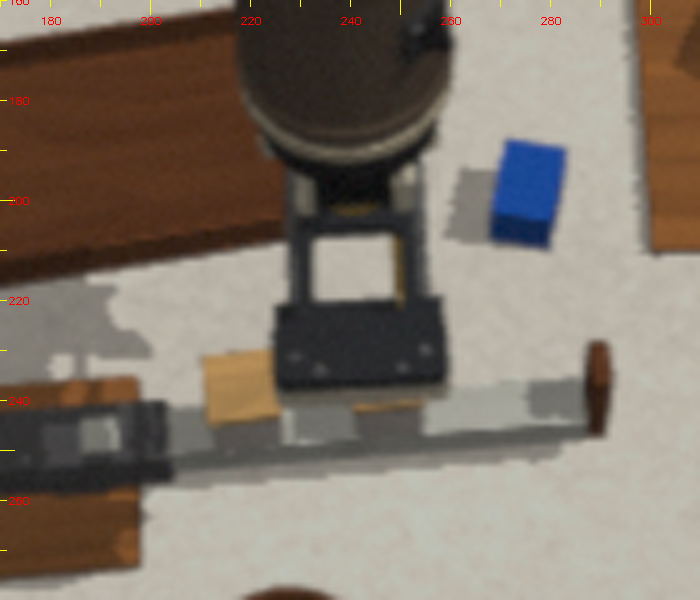

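Emit:
play_rows:
  rows:
    - [0,-0.076,0,0.008,0,-0.07,-1]
    - [0,0,0,0,0,0,-1]
    - [0,0,0.25,0,0,0,-1]
    - [0,0,0.25,0,0,0,-1]
    - [0,0,0,0,0,0,-1]

```text
clock: 2.4
position: [0.6263, -0.0289, 0.1059]
ee_rot: [-3.132, 0.1, -0.003]
force: [-2.7, -0.4, -1.0]
width: 1.006
```

```bash
python3 -c "
from h import *
plan((0.6275,-.0436,.064),-.08)
crop('scene','s2',190,190,310,270,6)
"
```

```text
now [ 0.6263 -0.0289  0.1059] yaw -0.064 tilt [ 0.002  0.008 -1.   ] F [-2.7 -0.4 -1. ] w 1.006 t 2.4
[0.014, 0.1, 0.279, -0.017, -0.003, 0.033, -1] ,
```

View pics/s2.png

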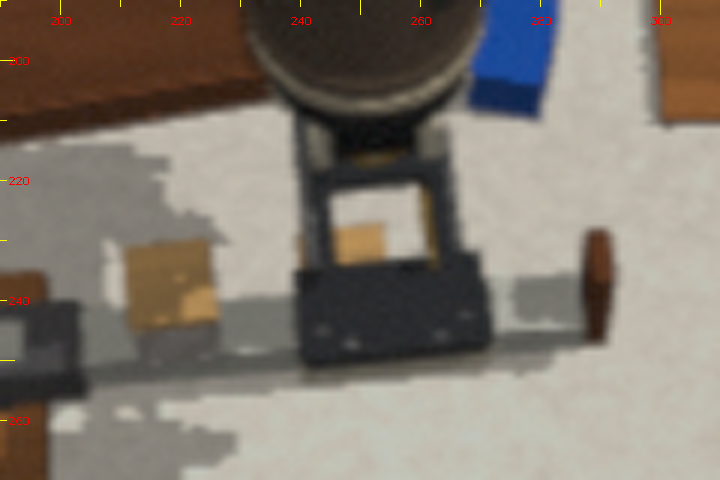

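Emit:
play_rows:
  rows:
    - [0,0,0,0,0,0,-1]
    - [0,0,0,0,0,0,-1]

```text
clock: 2.65
position: [0.6292, -0.028, 0.1117]
ee_rot: [-3.131, 0.097, -0.013]
force: [-1.1, -0.3, -0.7]
width: 1.003
```

```bash
python3 -c "
from h import *
plan((0.6275,-.0436,.11),-.08)
"
```

```text
now [ 0.6292 -0.028   0.1117] yaw -0.062 tilt [ 0.008  0.009 -1.   ] F [-1.1 -0.3 -0.7] w 1.003 t 2.65
[-0.005, 0.104, 0.011, -0.019, -0.015, 0.037, -1] ,
```

Emit:
play_rows:
  rows:
    - [0,0.052,0,-0.01,-0.008,0.018,-1]
    - [0,0.052,0,-0.01,-0.008,0.018,-1]
    - [0,0,0,0,0,0,-1]

```text
clock: 2.95
position: [0.63, -0.0452, 0.1155]
ee_rot: [3.138, -0.127, 0.007]
force: [-0.0, -0.9, 0.3]
width: 0.997
```

```bash
python3 -c "
from h import *
plan((0.6275,-.0436,.064),-.08,step=.02)
"
```

```text
now [ 0.63   -0.0452  0.1155] yaw -0.081 tilt [ 0.004 -0.001 -1.   ] F [-0.  -0.9  0.3] w 0.997 t 2.95
[-0.007, -0.004, 0.133, 0.001, -0.004, -0.001, -1] ,
[-0.008, -0.004, 0.133, 0.001, -0.003, -0.001, -1] ,
[-0.004, -0.002, 0.077, 0.0, -0.002, -0.0, -1] ,
```

Emit:
play_rows:
  rows:
    - [-0.007,0,0.11,0,-0.004,0,-1]
    - [-0.007,0,0.11,0,-0.003,0,-1]
    - [0,0,0.11,0,0,0,-1]
    - [0,0,0.02,0,0,0,-1]
    - [0,0,0,0,0,0,-1]

```text
clock: 3.45
position: [0.6279, -0.0463, 0.0597]
ee_rot: [3.138, -0.13, 0.002]
force: [0.4, 0.2, 0.3]
width: 1.004
```

```bash
python3 -c "
from h import *
plan((0.6275,-.0436,.064),-.08,step=.02)
crop('scene','s3',190,190,310,270,6)
"
```

```text
now [ 0.6279 -0.0463  0.0597] yaw -0.083 tilt [ 0.001 -0.001 -1.   ] F [0.4 0.2 0.3] w 1.004 t 3.45
[-0.004, -0.018, -0.029, 0.002, -0.003, -0.006, -1] ,
```

View pics/s3.png

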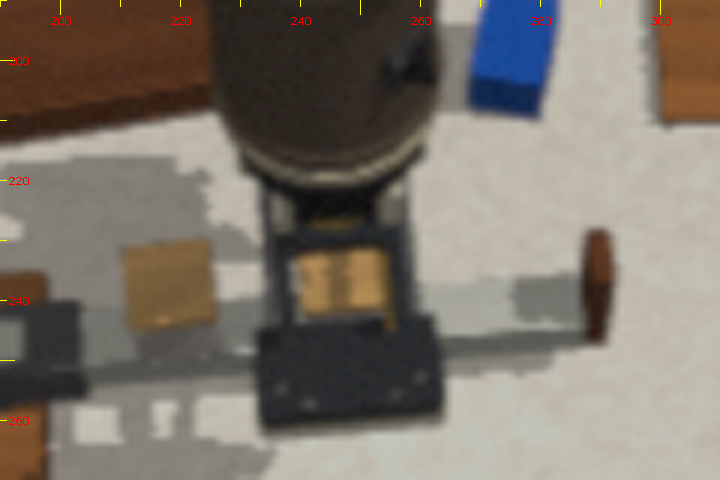

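Emit:
play_rows:
  rows:
    - [0,0,-0.02,0,0,0,1]
    - [0,0,0,0,0,0,1]
    - [0,0,0,0,0,0,1]
    - [0,0,0,0,0,0,1]
    - [0,0,0,0,0,0,1]
  force: 25

```text
clock: 4.0
position: [0.6294, -0.0463, 0.0655]
ee_rot: [3.138, -0.13, 0.008]
force: [-0.2, -0.3, 0.4]
width: 0.609
```

Emit:
play_rows:
  rows:
    - [0,0,0,0,0,0,1]
    - [0,0,0,0,0,0,1]
    - [0,0,0,0,0,0,1]
    - [0,0,0,0,0,0,1]

```text
clock: 4.4
position: [0.6295, -0.0463, 0.0658]
ee_rot: [3.138, -0.13, 0.008]
force: [0.0, 0.3, 0.0]
width: 0.414
```

```bash
python3 -c "
from h import *
for n,cs in dict(top=[(271.5,205.5),(342,206),(342.5,256),(271,254.5)],scene=[(162,170),(231,160),(239,206),(167.5,217.5)]).items():
    q=np.array([pt(n,*c,.03) for c in cs]); print(n,q.round(3).tolist(),q.mean(0).round(4))
plan((0.6295,-.0463,.18),-.08,step=.03,g=1)
"
```

```text
top [[0.484, -0.046, 0.03], [0.488, -0.257, 0.03], [0.34, -0.256, 0.03], [0.339, -0.047, 0.03]] [ 0.4127 -0.1514  0.03  ]
scene [[0.348, -0.251, 0.03], [0.347, -0.047, 0.03], [0.507, -0.047, 0.03], [0.509, -0.246, 0.03]] [ 0.4278 -0.1477  0.03  ]
now [ 0.6295 -0.0463  0.0658] yaw -0.083 tilt [ 0.005 -0.001 -1.   ] F [0.  0.3 0. ] w 0.414 t 4.4
[0.001, 0.0, -0.2, 0.0, -0.003, -0.001, 1] ,
[0.001, 0.0, -0.2, 0.0, -0.003, -0.002, 1] ,
[0.0, 0.0, -0.2, 0.001, -0.003, -0.001, 1] ,
[0.0, 0.0, -0.162, -0.0, -0.002, -0.002, 1] ,
```

Emit:
play_rows:
  rows:
    - [0,0,-0.1,0,0,0,1]
    - [0,0,-0.2,0,0,0,1]
    - [0,0,-0.2,0,0,0,1]
    - [0,0,-0.2,0,0,0,1]
    - [0,0,-0.08,0,0,0,1]

```text
clock: 4.9
position: [0.627, -0.0465, 0.1878]
ee_rot: [3.137, -0.132, 0.001]
force: [0.5, -0.1, -0.3]
width: 0.407
```

```bash
python3 -c "
from h import *
plan((0.418,-.105,.13),0,step=.045,g=1)
"
```

```text
now [ 0.627  -0.0465  0.1878] yaw -0.084 tilt [ 0.    -0.002 -1.   ] F [ 0.5 -0.1 -0.3] w 0.407 t 4.9
[-0.272, 0.101, 0.077, 0.001, -0.0, -0.034, 1] ,
[-0.273, 0.097, 0.077, 0.001, -0.0, -0.033, 1] ,
[-0.275, 0.092, 0.077, 0.0, -0.0, -0.034, 1] ,
[-0.276, 0.087, 0.077, 0.001, -0.0, -0.033, 1] ,
[-0.276, 0.082, 0.077, 0.0, -0.001, -0.034, 1] ,
```

Emit:
play_rows:
  rows:
    - [-0.27,0.1,0,0,0,-0.034,1]
    - [-0.27,0.1,0.05,0,0,-0.034,1]
    - [-0.27,0.09,0.08,0,0,-0.034,1]
    - [-0.27,0.09,0.1,0,0,-0.034,1]
    - [-0.27,0.08,0.1,0,0,-0.034,1]

```text
clock: 5.4
position: [0.4229, -0.1059, 0.1403]
ee_rot: [3.139, 0.016, 0.022]
force: [-0.0, -1.3, 0.2]
width: 0.409
```

Emit:
play_rows:
  rows:
    - [0,0,0,0,0,0,1]
    - [0,0,0,0,0,0,1]

```text
clock: 5.6
position: [0.4143, -0.1068, 0.1384]
ee_rot: [-3.141, -0.009, -0.01]
force: [0.6, 0.1, -0.8]
width: 0.41
```

```bash
python3 -c "
from h import *
plan((0.418,-.105,.05),0,step=.03,g=1)
crop('top','t4',262,190,352,265,7); crop('scene','s4',150,140,250,220,7)
"
```

```text
now [ 0.4143 -0.1068  0.1384] yaw 0.006 tilt [ 0.006  0.    -1.   ] F [ 0.6  0.1 -0.8] w 0.41 t 5.6
[0.007, -0.004, 0.2, -0.0, -0.004, 0.004, 1] ,
[0.007, -0.004, 0.2, -0.0, -0.004, 0.004, 1] ,
[0.008, -0.003, 0.19, -0.001, -0.004, 0.004, 1] ,
```

View pics/s4.png

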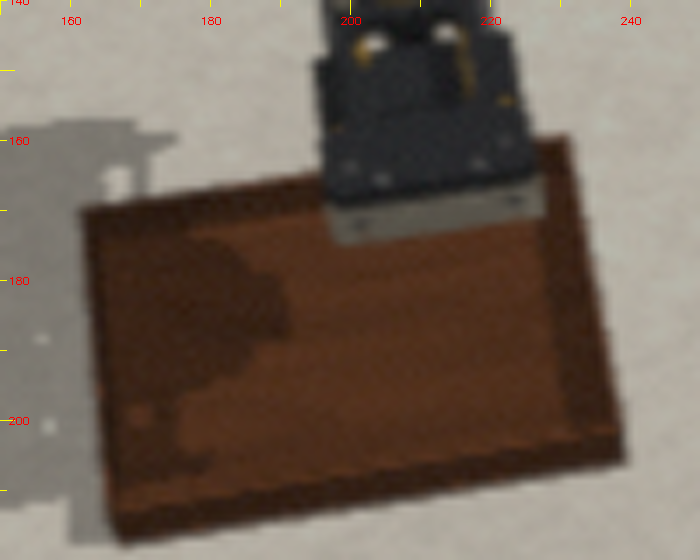

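Emit:
play_rows:
  rows:
    - [0.007,0,0.2,0,-0.004,0.004,1]
    - [0.007,0,0.2,0,-0.004,0.004,1]
    - [0.007,0,0.15,0,0,0,1]
    - [0,0,0.08,0,0,0,1]
    - [0,0,0,0,0,0,1]

```text
clock: 6.2
position: [0.4296, -0.1058, 0.0426]
ee_rot: [3.14, 0.013, 0.019]
force: [-0.6, -0.0, -1.1]
width: 0.411
```

Emit:
play_rows:
  rows:
    - [0,0,0,0,0,0,1]

```text
clock: 6.3
position: [0.4307, -0.1058, 0.0427]
ee_rot: [3.139, 0.013, 0.019]
force: [-0.7, -0.8, -0.4]
width: 0.414
```

Emit:
play_rows:
  rows:
    - [-0.05,0,0.06,0,0.03,0,1]
    - [-0.03,0,0.05,0,0.01,0,1]
    - [0,0,0.02,0,0,0,1]
    - [0,0,0,0,0,0,1]

```text
clock: 6.7
position: [0.4243, -0.1057, 0.0256]
ee_rot: [3.138, 0.017, 0.063]
force: [-0.1, 0.3, -1.0]
width: 0.416
```

```bash
python3 -c "
from h import *
plan((0.418,-.105,.016),0,step=.01,g=1)
"
```

```text
now [ 0.4243 -0.1057  0.0256] yaw 0.011 tilt [ 0.04  -0.002 -0.999] F [-0.1  0.3 -1. ] w 0.416 t 6.7
[-0.039, -0.004, 0.054, 0.005, -0.07, 0.019, 1] ,
[-0.005, -0.001, 0.008, 0.0, -0.01, 0.003, 1] ,
```

Emit:
play_rows:
  rows:
    - [-0.01,0,0.01,0,-0.04,0.01,1]
    - [-0.01,0,0.02,0,-0.04,0.01,1]
    - [0,0,0.01,0,0,0,1]
    - [0,0,0,0,0,0,1]

```text
clock: 7.1
position: [0.424, -0.1057, 0.0206]
ee_rot: [3.138, 0.001, -0.0]
force: [0.3, 0.0, -0.3]
width: 0.413
```

```bash
python3 -c "
from h import *
plan((0.418,-.105,.016),0,step=.01,g=1)
crop('scene','s5',150,140,250,220,7)
"
```

```text
now [ 0.424  -0.1057  0.0206] yaw 0.001 tilt [-0.    -0.003 -1.   ] F [ 0.3  0.  -0.3] w 0.413 t 7.1
[-0.04, -0.005, 0.031, 0.006, 0.0, 0.002, 1] ,
```

View pics/s5.png

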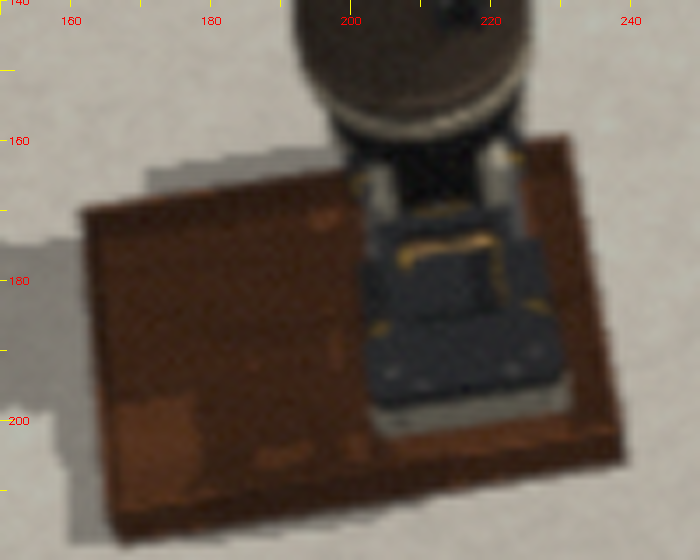

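Inside the tray with clearance; lower until contact.

Emit:
play_rows:
  rows:
    - [-0.02,0,0.025,0,0,0,1]
    - [0,0,0.015,0,0,0,1]
    - [0,0,0,0,0,0,1]

```text
clock: 7.45
position: [0.4206, -0.1057, 0.0144]
ee_rot: [3.139, 0.002, 0.0]
force: [0.7, 0.9, 5.1]
width: 0.408
```

Emit:
play_rows:
  rows:
    - [0,0,0.005,0,0,0,1]
    - [0,0,0.005,0,0,0,1]
    - [0,0,0,0,0,0,1]

```text
clock: 7.75
position: [0.4206, -0.1058, 0.0146]
ee_rot: [3.141, -0.0, 0.003]
force: [0.2, 0.2, -1.1]
width: 0.414
```

Emit:
play_rows:
  rows:
    - [0,0,0,0,0,0,-0.3]
    - [0,0,0,0,0,0,-0.3]
    - [0,0,0,0,0,0,-0.3]
    - [0,0,0,0,0,0,-0.3]

```text
clock: 8.15
position: [0.4202, -0.1059, 0.0142]
ee_rot: [3.141, -0.001, 0.003]
force: [-0.7, 0.8, -0.1]
width: 0.648
```

Emit:
play_rows:
  rows:
    - [0,0,-0.1,0,0,0,-0.3]
    - [0,0,-0.2,0,0,0,-0.3]
    - [0,0,-0.25,0,0,0,-0.3]
    - [0,0,-0.25,0,0,0,-0.5]
    - [0,0,-0.2,0,0,0,-1]

```text
clock: 8.65
position: [0.4165, -0.1059, 0.1651]
ee_rot: [3.14, -0.003, -0.015]
force: [0.5, 0.2, -1.0]
width: 0.778
```

```bash
python3 -c "
from h import *
plan((0.6245,-.117,.16),-.08,step=.045,g=-1)
"
```

```text
now [ 0.4165 -0.1059  0.1651] yaw -0.002 tilt [-0.009 -0.002 -1.   ] F [ 0.5  0.2 -1. ] w 0.778 t 8.65
[0.3, 0.015, 0.005, 0.001, 0.004, 0.034, -1] ,
[0.3, 0.011, 0.005, 0.001, 0.004, 0.034, -1] ,
[0.3, 0.005, 0.006, 0.001, 0.004, 0.034, -1] ,
[0.3, 0.0, 0.006, 0.001, 0.004, 0.033, -1] ,
[0.188, -0.003, 0.004, 0.001, 0.003, 0.021, -1] ,
```

Emit:
play_rows:
  rows:
    - [0.2,0.01,-0.02,0,0,0.025,-1]
    - [0.3,0.01,0,0,0,0.03,-1]
    - [0.3,0,0,0,0,0.03,-1]
    - [0.3,0,0,0,0,0.03,-1]
    - [0.24,0,0,0,0,0.02,-1]

```text
clock: 9.15
position: [0.6217, -0.1139, 0.1724]
ee_rot: [-3.136, 0.111, 0.003]
force: [1.1, -0.6, 0.1]
width: 1.0
```

Emit:
play_rows:
  rows:
    - [0,0,0,0,0,0,-1]
    - [0,0,0,0,0,0,-1]

```text
clock: 9.35
position: [0.6256, -0.1136, 0.1705]
ee_rot: [-3.138, 0.108, 0.004]
force: [-0.9, -1.0, -1.0]
width: 1.0
```

```bash
python3 -c "
from h import *
plan((0.6235,-.116,.12),-.07,step=.02,g=-1)
crop('scene','s6',150,140,310,260,5)
"
```

```text
now [ 0.6256 -0.1136  0.1705] yaw -0.069 tilt [-0.002  0.002 -1.   ] F [-0.9 -1.  -1. ] w 1.0 t 9.35
[-0.005, 0.007, 0.133, -0.002, 0.002, 0.001, -1] ,
[-0.005, 0.007, 0.133, -0.001, 0.002, 0.001, -1] ,
[-0.002, 0.003, 0.071, -0.001, 0.001, 0.0, -1] ,
```

View pics/s6.png

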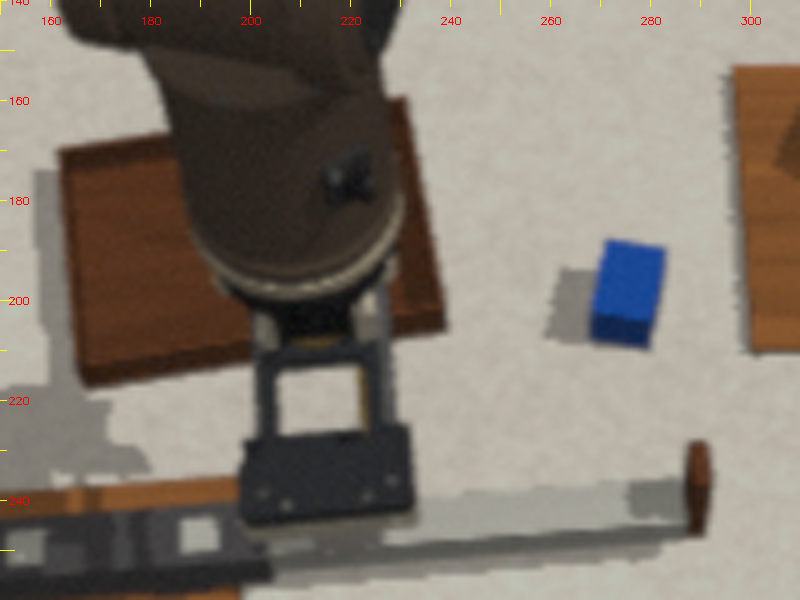

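Emit:
play_rows:
  rows:
    - [-0.005,0.01,0.13,0,0,0,-1]
    - [-0.005,0.01,0.18,0,0,0,-1]
    - [0,0,0.18,0,0,0,-1]
    - [0,0,0.12,0,0,0,-1]
    - [0,0,0.04,0,0,0,-1]

```text
clock: 9.9
position: [0.6193, -0.1159, 0.0726]
ee_rot: [-3.136, 0.11, 0.001]
force: [-1.0, 1.1, -0.1]
width: 1.001
```

Emit:
play_rows:
  rows:
    - [0,0,0,0,0,0,-1]
    - [0,0,0,0,0,0,-1]

```text
clock: 10.1
position: [0.6179, -0.1159, 0.0732]
ee_rot: [-3.135, 0.111, 0.003]
force: [-0.4, -0.8, -0.2]
width: 1.002
```

```bash
python3 -c "
from h import *
plan((0.6235,-.116,.065),-.07,step=.02,g=-1)
crop('scene','s7',170,190,290,270,6)
"
```

```text
now [ 0.6179 -0.1159  0.0732] yaw -0.071 tilt [-0.002  0.005 -1.   ] F [-0.4 -0.8 -0.2] w 1.002 t 10.1
[0.038, -0.002, 0.054, -0.009, 0.004, -0.001, -1] ,
```

View pics/s7.png

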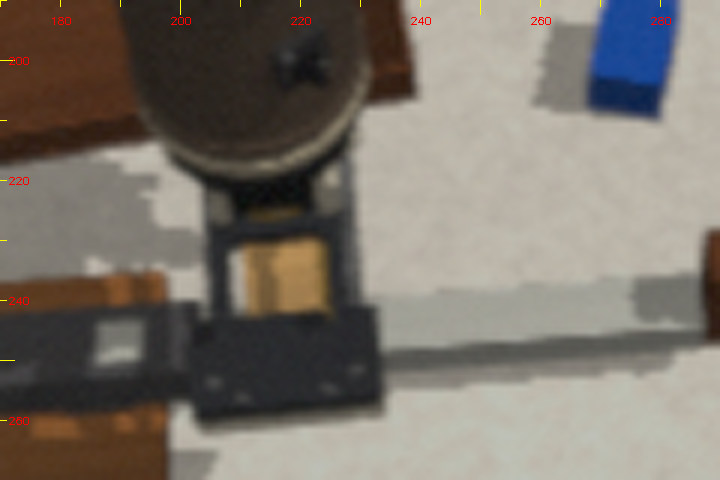

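Emit:
play_rows:
  rows:
    - [0.038,0,0.05,0,0,0,-1]
    - [0,0,0,0,0,0,0]
    - [0,0,0,0,0,0,1]
    - [0,0,0,0,0,0,1]
    - [0,0,0,0,0,0,1]

```text
clock: 10.65
position: [0.6261, -0.1166, 0.0679]
ee_rot: [-3.135, 0.11, -0.005]
force: [0.2, 0.1, 0.2]
width: 0.701
```

Emit:
play_rows:
  rows:
    - [0,0,0,0,0,0,1]
    - [0,0,0,0,0,0,1]
    - [0,0,0,0,0,0,1]
    - [0,0,0,0,0,0,1]
    - [0,0,0,0,0,0,1]

```text
clock: 11.15
position: [0.6258, -0.1165, 0.068]
ee_rot: [-3.135, 0.11, -0.004]
force: [0.2, -0.1, 0.5]
width: 0.412
```

Emit:
play_rows:
  rows:
    - [0,0,-0.1,0,0,0,1]
    - [0,0,-0.2,0,0,0,1]
    - [0,0,-0.2,0,0,0,1]
    - [0,0,-0.2,0,0,0,1]
    - [0,0,-0.05,0,0,0,1]

```text
clock: 11.65
position: [0.6239, -0.1173, 0.186]
ee_rot: [-3.136, 0.112, 0.002]
force: [-0.2, 0.1, -1.4]
width: 0.411
```

```bash
python3 -c "
from h import *
plan((0.42,-.195,.13),0,step=.045,g=1)
"
```

```text
now [ 0.6239 -0.1173  0.186 ] yaw -0.071 tilt [-0.001  0.004 -1.   ] F [-0.2  0.1 -1.4] w 0.411 t 11.65
[-0.263, 0.123, 0.074, -0.002, 0.0, -0.028, 1] ,
[-0.265, 0.119, 0.075, -0.001, 0.001, -0.029, 1] ,
[-0.267, 0.115, 0.074, -0.002, 0.0, -0.028, 1] ,
[-0.268, 0.111, 0.075, -0.001, 0.001, -0.029, 1] ,
[-0.27, 0.107, 0.074, -0.002, 0.0, -0.028, 1] ,
```

Emit:
play_rows:
  rows:
    - [-0.22,0.12,0,0,0,-0.028,1]
    - [-0.27,0.12,0.05,0,0,-0.028,1]
    - [-0.27,0.115,0.05,0,0,-0.028,1]
    - [-0.27,0.11,0.08,0,0,-0.028,1]
    - [-0.27,0.11,0.05,0,0,-0.028,1]

```text
clock: 12.15
position: [0.4261, -0.1949, 0.1519]
ee_rot: [-3.139, -0.017, -0.013]
force: [0.4, -1.7, -1.8]
width: 0.41
```

Emit:
play_rows:
  rows:
    - [0,0,0,0,0,0,1]
    - [0,0,0,0,0,0,1]

```text
clock: 12.35
position: [0.4187, -0.1965, 0.151]
ee_rot: [-3.136, -0.005, -0.006]
force: [0.3, 1.2, -1.0]
width: 0.416
```

```bash
python3 -c "
from h import *
plan((0.42,-.195,.03),0,step=.03,g=1)
crop('top','t8',262,190,352,265,7);crop('scene','s8',150,120,250,220,6)
"
```

```text
now [ 0.4187 -0.1965  0.151 ] yaw 0.003 tilt [ 0.004  0.005 -1.   ] F [ 0.3  1.2 -1. ] w 0.416 t 12.35
[0.001, -0.001, 0.2, -0.003, -0.002, 0.002, 1] ,
[0.002, -0.002, 0.2, -0.002, -0.002, 0.002, 1] ,
[0.002, -0.002, 0.2, -0.003, -0.002, 0.001, 1] ,
[0.001, -0.003, 0.2, -0.002, -0.002, 0.002, 1] ,
[0.001, 0.0, 0.007, -0.0, -0.0, -0.0, 1] ,
```

View pics/s8.png

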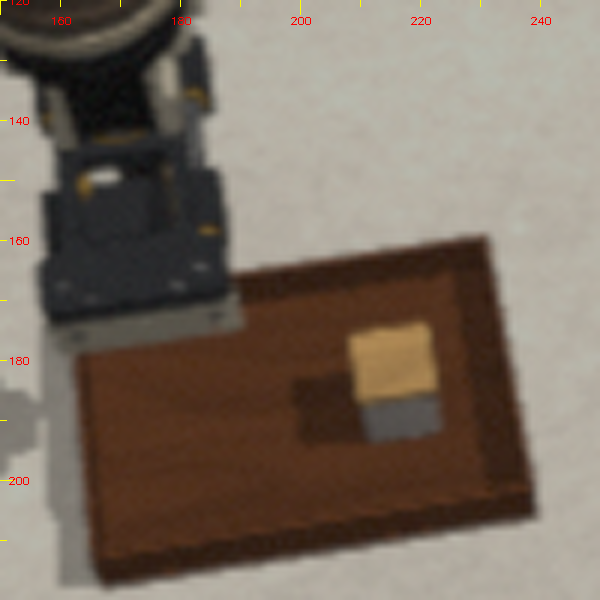

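Can 1 stands in the tray at (215,185). Lowering can 2.

Emit:
play_rows:
  rows:
    - [0,0,0.15,0,0,0,1]
    - [0,0,0.2,0,0,0,1]
    - [0,0,0.2,0,0,0,1]
    - [0,0,0.15,0,0,0,1]
    - [0,0,0.04,0,0,0,1]

```text
clock: 12.95
position: [0.4299, -0.1947, 0.0381]
ee_rot: [-3.14, -0.02, -0.02]
force: [-0.7, 0.4, -1.4]
width: 0.412
```

Emit:
play_rows:
  rows:
    - [0,0,0.02,0,0,0,1]
    - [0,0,0,0,0,0,1]

```text
clock: 13.15
position: [0.4313, -0.1944, 0.0347]
ee_rot: [-3.14, -0.023, -0.019]
force: [-0.0, 0.1, -1.4]
width: 0.41
```

```bash
python3 -c "
from h import *
plan((0.42,-.195,.017),0,step=.01,g=1)
"
```

```text
now [ 0.4313 -0.1944  0.0347] yaw 0.014 tilt [ 0.012  0.002 -1.   ] F [-0.   0.1 -1.4] w 0.41 t 13.15
[-0.037, 0.002, 0.056, -0.002, -0.011, 0.014, 1] ,
[-0.036, 0.001, 0.056, -0.002, -0.012, 0.013, 1] ,
[-0.004, 0.001, 0.005, 0.0, -0.001, 0.002, 1] ,
```

Emit:
play_rows:
  rows:
    - [-0.035,0,0.04,0,-0.011,0.014,1]
    - [-0.025,0,0.03,0,-0.011,0.01,1]
    - [0,0,0.02,0,0,0,1]
    - [0,0,0.01,0,0,0,1]
    - [0,0,0,0,0,0,1]

```text
clock: 13.65
position: [0.4239, -0.1948, 0.021]
ee_rot: [-3.141, -0.003, -0.007]
force: [-0.1, 0.4, -1.5]
width: 0.413
```

Emit:
play_rows:
  rows:
    - [0,0,0.01,0,0,0,1]
    - [0,0,0.005,0,0,0,1]
    - [0,0,0,0,0,0,1]

```text
clock: 13.95
position: [0.4243, -0.1949, 0.0189]
ee_rot: [-3.141, -0.003, -0.009]
force: [1.1, 0.5, -1.0]
width: 0.412
```

```bash
python3 -c "
from h import *
plan((0.42,-.195,.017),0,step=.01,g=1)
"
```

```text
now [ 0.4243 -0.1949  0.0189] yaw 0.002 tilt [ 0.006  0.001 -1.   ] F [ 1.1  0.5 -1. ] w 0.412 t 13.95
[-0.029, 0.001, 0.013, -0.002, -0.011, 0.004, 1] ,
```

Emit:
play_rows:
  rows:
    - [0,0,0.012,0,0,0,1]
    - [0,0,0.01,0,0,0,1]
    - [0,0,0,0,0,0,1]

```text
clock: 14.25
position: [0.4247, -0.1953, 0.0169]
ee_rot: [-3.14, -0.002, -0.011]
force: [-0.3, 0.1, -0.8]
width: 0.412
```

Emit:
play_rows:
  rows:
    - [0,0,0.005,0,0,0,-0.3]
    - [0,0,0,0,0,0,-0.3]
    - [0,0,0,0,0,0,-0.3]
    - [0,0,0,0,0,0,-0.3]

```text
clock: 14.65
position: [0.425, -0.1954, 0.016]
ee_rot: [-3.14, -0.002, -0.012]
force: [-0.3, 0.8, -0.1]
width: 0.646
```

Emit:
play_rows:
  rows:
    - [0,0,-0.1,0,0,0,-0.3]
    - [0,0,-0.2,0,0,0,-0.3]
    - [0,0,-0.25,0,0,0,-0.3]
    - [0,0,-0.3,0,0,0,-0.5]
    - [0,0,-0.2,0,0,0,-1]

```text
clock: 15.15
position: [0.4205, -0.1949, 0.1744]
ee_rot: [-3.139, -0.0, 0.006]
force: [0.2, -0.6, 0.2]
width: 0.774
```

```bash
python3 -c "
from h import *
plan((0.635,.0625,.20),-.092+np.pi/2,step=.045,g=-1)
crop('top','t9',228,135,400,265,4.6);crop('scene','s9',100,140,300,270,4)
"
```

```text
now [ 0.4205 -0.1949  0.1744] yaw 0.0 tilt [-0.004  0.002 -1.   ] F [ 0.2 -0.6  0.2] w 0.774 t 15.15
[0.14, -0.168, -0.017, -0.001, 0.0, -0.29, -1] ,
[0.163, -0.146, -0.017, -0.001, 0.0, -0.29, -1] ,
[0.182, -0.121, -0.017, -0.001, 0.0, -0.29, -1] ,
[0.198, -0.094, -0.017, -0.001, 0.0, -0.29, -1] ,
[0.21, -0.064, -0.017, -0.001, 0.0, -0.29, -1] ,
[0.217, -0.033, -0.017, -0.001, 0.0, -0.29, -1] ,
[0.219, -0.001, -0.017, -0.001, 0.001, -0.29, -1] ,
[0.217, 0.03, -0.017, -0.001, 0.0, -0.29, -1] ,
[0.21, 0.061, -0.017, -0.001, 0.001, -0.29, -1] ,
[0.199, 0.091, -0.017, -0.001, 0.0, -0.29, -1] ,
[0.037, 0.024, -0.003, -0.0, 0.0, -0.057, -1] ,
```

View pics/s9.png

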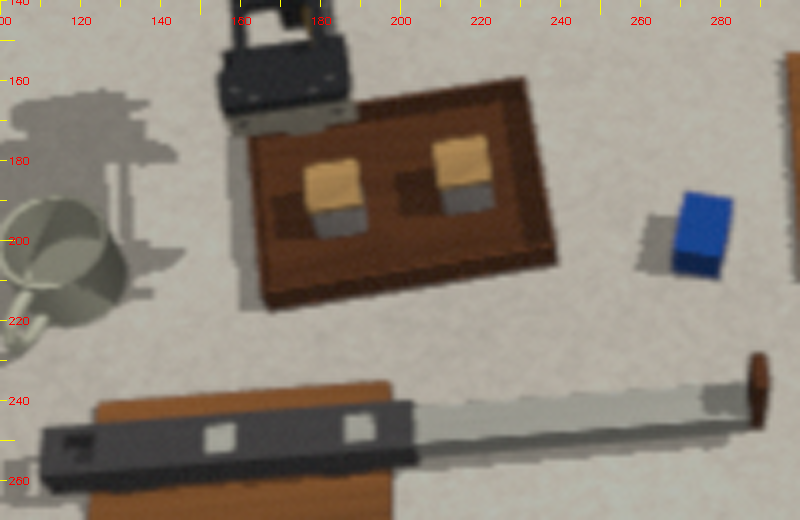

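View pics/t9.png

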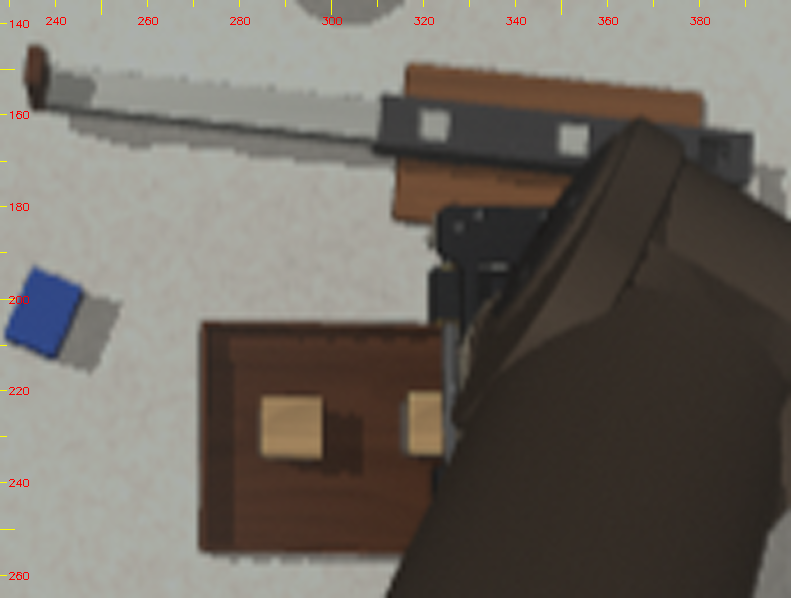

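```bash
python3 -c "
from h import *
print(pt('top',291.3,227.6,.05),pt('scene',215.3,180.1,.05))
print('can2',pt('scene',183,185.5,.05))
for n,uvs in (('top',[(234.3,145),(239.3,145.5),(239,157.5),(235,157.5)]),('scene',[(287.5,229),(290.5,228.5),(291.5,233),(287.5,246.5),(289.5,247)])):
  for q in uvs: print(n,q,pt(n,*q,.099).round(4),pt(n,*q,.055).round(4))
"
```

```text
[ 0.41766864 -0.10422899  0.05      ] [ 0.42300148 -0.10133923  0.05      ]
can2 [ 0.42530334 -0.19336396  0.05      ]
top (234.3, 145) [0.6499 0.0669 0.099 ] [0.6636 0.0701 0.055 ]
top (239.3, 145.5) [0.6486 0.0522 0.099 ] [0.6623 0.0549 0.055 ]
top (239, 157.5) [0.6126 0.052  0.099 ] [0.6247 0.0547 0.055 ]
top (235, 157.5) [0.6123 0.0636 0.099 ] [0.6245 0.0668 0.055 ]
scene (287.5, 229) [0.633  0.0619 0.099 ] [0.6123 0.0687 0.055 ]
scene (290.5, 228.5) [0.6329 0.0697 0.099 ] [0.6122 0.0769 0.055 ]
scene (291.5, 233) [0.6457 0.0695 0.099 ] [0.6256 0.0768 0.055 ]
scene (287.5, 246.5) [0.6803 0.0519 0.099 ] [0.6617 0.0584 0.055 ]
scene (289.5, 247) [0.6825 0.0566 0.099 ] [0.664  0.0632 0.055 ]
```

```bash
python3 -c "
from h import *
crop('top','t10',225,135,265,170,16);crop('scene','s10',270,218,305,258,14)
"
```

```text
(no output)
```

View pics/s10.png

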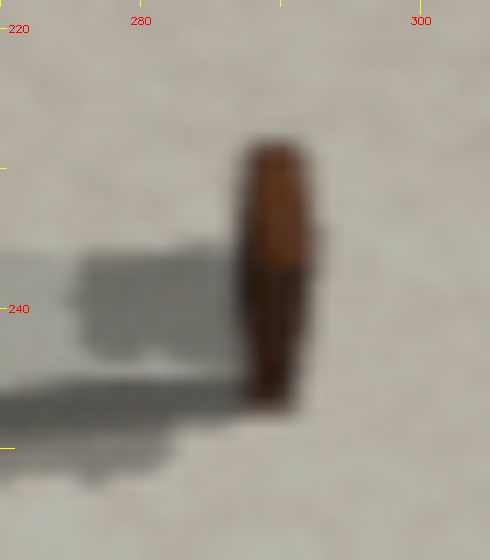

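View pics/t10.png

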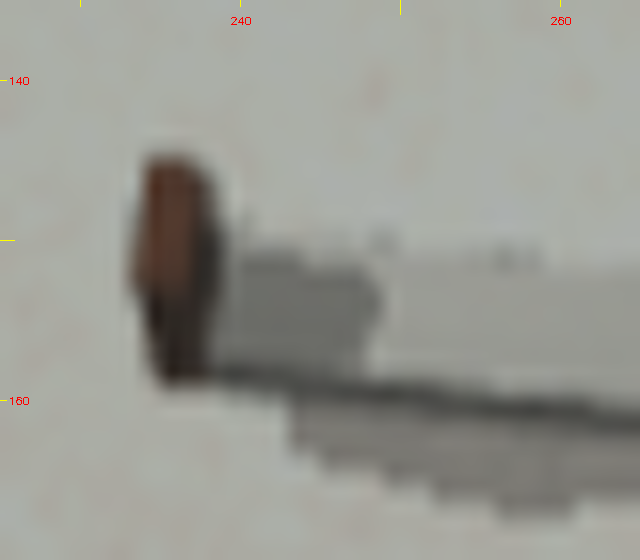

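```bash
python3 -c "
from h import *
print(pt('top',235.4,149.2,.099)-[-.003,.0015,0],pt('scene',290,232.5,.099)-[.0024,.0044,0])
"
```

```text
[0.64025487 0.06174806 0.099     ] [0.64128909 0.06168922 0.099     ]
```

Emit:
play_rows:
  rows:
    - [0.14,-0.17,-0.02,0,0,-0.29,-1]
    - [0.165,-0.15,-0.02,0,0,-0.29,-1]
    - [0.18,-0.12,-0.02,0,0,-0.29,-1]
    - [0.2,-0.095,-0.02,0,0,-0.29,-1]
    - [0.21,-0.065,-0.02,0,0,-0.29,-1]

```text
clock: 15.85
position: [0.5213, -0.065, 0.1802]
ee_rot: [-2.919, -1.134, 0.021]
force: [1.0, -1.1, 0.3]
width: 1.003
```

Emit:
play_rows:
  rows:
    - [0.22,-0.03,-0.02,0,0,-0.29,-1]
    - [0.22,0,-0.02,0,0,-0.29,-1]
    - [0.22,0.03,-0.01,0,0,-0.29,-1]
    - [0.21,0.06,-0.01,0,0,-0.29,-1]
    - [0.2,0.09,0,0,0,-0.29,-1]

```text
clock: 16.35
position: [0.623, 0.0706, 0.1775]
ee_rot: [-2.29, -2.114, 0.031]
force: [0.1, 0.2, 0.3]
width: 0.998
```

Emit:
play_rows:
  rows:
    - [0,0,0,0,0,0,-1]
    - [0,0,0,0,0,0,-1]

```text
clock: 16.55
position: [0.6228, 0.0757, 0.1723]
ee_rot: [-2.275, -2.121, 0.036]
force: [-0.0, -0.8, 0.1]
width: 0.998
```

```bash
python3 -c "
from h import *
print(observe()['joints'])
plan((0.635,.0625,.12),-.092+np.pi/2,step=.02,g=-1)
"
```

```text
[-0.33477367  0.50847361  0.20546827  1.6101385  -0.12772914  1.07236356
  1.41141209]
now [0.6228 0.0757 0.1723] yaw 1.501 tilt [-0.038  0.007 -0.999] F [-0.  -0.8  0.1] w 0.998 t 16.55
[-0.03, 0.036, 0.125, -0.028, -0.003, 0.016, -1] ,
[-0.03, 0.035, 0.125, -0.028, -0.003, 0.016, -1] ,
[-0.022, 0.026, 0.096, -0.021, -0.002, 0.012, -1] ,
```

Emit:
play_rows:
  rows:
    - [-0.04,0.04,0.05,-0.04,-0.003,0.015,-1]
    - [-0.04,0.04,0.05,-0.03,-0.003,0.015,-1]
    - [-0.015,0.035,0.05,0,0,0.01,-1]
    - [0,0,0,0,0,0,-1]
    - [0,0,0,0,0,0,-1]

```text
clock: 17.05
position: [0.6347, 0.0564, 0.1432]
ee_rot: [-2.323, -2.103, 0.015]
force: [-0.3, 0.7, -0.0]
width: 1.003
```

```bash
python3 -c "
from h import *
plan((0.6405,.0617,.12),-.09+np.pi/2,step=.02,g=-1)
"
```

```text
now [0.6347 0.0564 0.1432] yaw 1.472 tilt [-0.013 -0.    -1.   ] F [-0.3  0.7 -0. ] w 1.003 t 17.05
[0.032, 0.03, 0.126, -0.02, 0.002, -0.015, -1] ,
[0.007, 0.007, 0.028, -0.005, 0.001, -0.003, -1] ,
```

Emit:
play_rows:
  rows:
    - [0.035,0.03,0,-0.02,0.002,-0.015,-1]
    - [0,0,0.1,0,0,0,-1]
    - [0,0,0.18,0,0,0,-1]
    - [0,0,0.16,0,0,0,-1]
    - [0,0,0.05,0,0,0,-1]

```text
clock: 17.55
position: [0.6413, 0.0634, 0.0677]
ee_rot: [2.318, 2.119, 0.005]
force: [0.1, -0.5, -0.4]
width: 1.003
```

Emit:
play_rows:
  rows:
    - [0,0,0,0,0,0,-1]
    - [0,0,0,0,0,0,-1]

```text
clock: 17.75
position: [0.6405, 0.0637, 0.0665]
ee_rot: [-2.317, -2.12, -0.002]
force: [-0.6, 0.6, 0.5]
width: 1.001
```

```bash
python3 -c "
from h import *
plan((0.6405,.0617,.062),-.09+np.pi/2,step=.02,g=-1)
crop('scene','s11',240,180,340,270,6)
"
```

```text
now [0.6405 0.0637 0.0665] yaw 1.482 tilt [ 0.     0.002 -1.   ] F [-0.6  0.6  0.5] w 1.001 t 17.75
[-0.014, 0.002, 0.03, 0.001, -0.003, 0.002, -1] ,
```

View pics/s11.png

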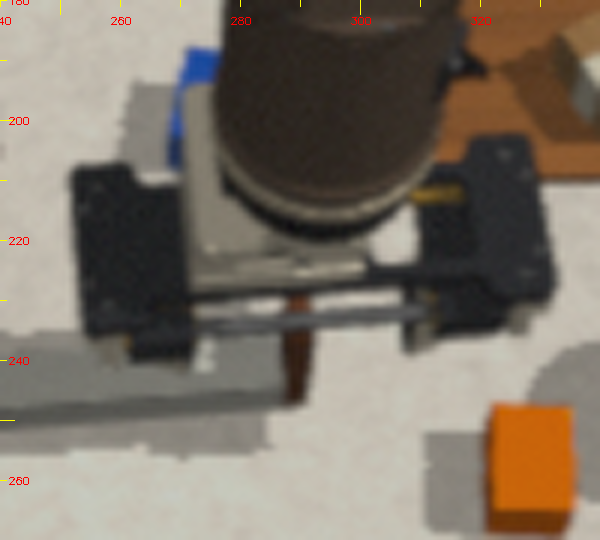

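Emit:
play_rows:
  rows:
    - [-0.01,0,0.02,0,0,0,0]
    - [0,0,0,0,0,0,0.5]
    - [0,0,0,0,0,0,1]
    - [0,0,0,0,0,0,1]
    - [0,0,0,0,0,0,1]
  force: 35

```text
clock: 18.3
position: [0.6425, 0.0622, 0.0668]
ee_rot: [2.317, 2.119, 0.01]
force: [-0.8, 0.2, -0.5]
width: 0.609
```

Emit:
play_rows:
  rows:
    - [0,0,0,0,0,0,1]
    - [0,0,0,0,0,0,1]
    - [0,0,0,0,0,0,1]
    - [0,0,0,0,0,0,1]
    - [0,0,0,0,0,0,1]

```text
clock: 18.8
position: [0.6426, 0.0623, 0.0669]
ee_rot: [2.317, 2.119, 0.01]
force: [-0.1, 0.1, 0.3]
width: 0.175
```

Emit:
play_rows:
  rows:
    - [0,0,0,0,0,0,1]
    - [0,0,0,0,0,0,1]

```text
clock: 19.0
position: [0.6426, 0.063, 0.0669]
ee_rot: [2.316, 2.12, 0.011]
force: [-0.5, -0.1, 0.7]
width: 0.126
```

Emit:
play_rows:
  rows:
    - [0.027,0,0,0,0,0,1]
    - [0.027,0,0,0,0,0,1]
    - [0.027,0,0,0,0,0,1]
    - [0.027,0,0,0,0,0,1]
    - [0.02,0,0,0,0,0,1]

```text
clock: 19.5
position: [0.6434, 0.0714, 0.0669]
ee_rot: [2.32, 2.105, -0.005]
force: [-1.4, -6.2, 2.0]
width: 0.125
```

Emit:
play_rows:
  rows:
    - [0.01,0,0,0,0,0,1]
    - [0,0,0,0,0,0,1]

```text
clock: 19.7
position: [0.6434, 0.0717, 0.0669]
ee_rot: [2.321, 2.103, -0.006]
force: [-0.2, -0.3, -0.0]
width: 0.129
```

```bash
python3 -c "
from h import *
plan(None)
crop('scene','s12',100,220,310,270,3.7)
"
```

```text
now [0.6434 0.0717 0.0669] yaw 1.473 tilt [ 0.003 -0.01  -1.   ] F [-0.2 -0.3 -0. ] w 0.129 t 19.7
```

View pics/s12.png

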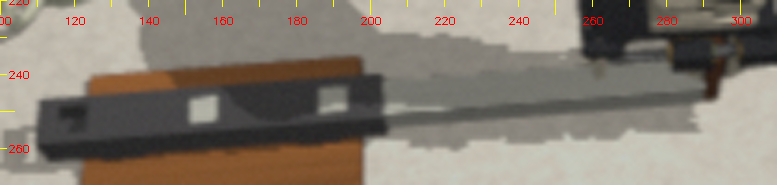

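Emit:
play_rows:
  rows:
    - [0.035,0,0,0,0.02,-0.01,1]
    - [0.035,0,0,0,0,0,1]
    - [0.035,0,0,0,0,0,1]
    - [0.03,0,0,0,0,0,1]

```text
clock: 20.15
position: [0.6446, 0.0853, 0.0669]
ee_rot: [2.322, 2.107, -0.003]
force: [-1.8, -5.8, 1.8]
width: 0.125
```

Emit:
play_rows:
  rows:
    - [0.025,0,0,0,0,0,1]
    - [0.025,0,0,0,0,0,1]
    - [0.025,0,0,0,0,0,1]

```text
clock: 20.45
position: [0.6456, 0.0957, 0.0669]
ee_rot: [2.323, 2.105, -0.005]
force: [-1.6, -3.0, 1.6]
width: 0.129
```

Emit:
play_rows:
  rows:
    - [0.02,0,0,0,0,0,1]

```text
clock: 20.55
position: [0.6457, 0.0978, 0.0669]
ee_rot: [2.323, 2.105, -0.007]
force: [-3.1, -12.1, 3.5]
width: 0.127
```

```bash
python3 -c "
from h import *
plan(None)
crop('scene','s13',100,220,230,270,6)
"
```

```text
now [0.6457 0.0978 0.0669] yaw 1.472 tilt [ 0.002 -0.008 -1.   ] F [ -3.1 -12.1   3.5] w 0.127 t 20.55
```

View pics/s13.png

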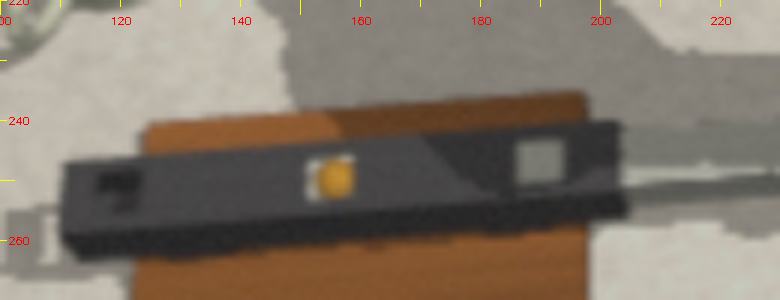

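Emit:
play_rows:
  rows:
    - [0.02,0,0,0,0,0,1]

```text
clock: 20.7
position: [0.6458, 0.098, 0.0669]
ee_rot: [2.323, 2.101, -0.012]
force: [-3.2, -14.2, 4.6]
width: 0.132
```

Emit:
play_rows:
  rows:
    - [0.03,0,0,0,0,0,1]

```text
clock: 20.8
position: [0.6458, 0.0981, 0.0668]
ee_rot: [2.324, 2.096, -0.018]
force: [-3.9, -17.2, 5.0]
width: 0.13
```

Emit:
play_rows:
  rows:
    - [0,0,0,0,0,0,1]
    - [0,0,0,0,0,0,1]
    - [0,0,0,0,0,0,-0.2]
    - [0,0,0,0,0,0,-0.2]
    - [0,0,0,0,0,0,-0.2]

```text
clock: 21.3
position: [0.6459, 0.1001, 0.0667]
ee_rot: [2.324, 2.098, -0.016]
force: [-0.9, 0.3, 0.0]
width: 0.343
```

Emit:
play_rows:
  rows:
    - [0,0,0,0,0,0,-0.2]
    - [0,0,-0.1,0,0,0,-0.2]
    - [0,0,-0.2,0,0,0,-1]
    - [0,0,-0.25,0,0,0,-1]
    - [0,0,-0.25,0,0,0,-1]

```text
clock: 21.8
position: [0.6426, 0.1031, 0.1873]
ee_rot: [2.326, 2.103, -0.029]
force: [0.4, 0.4, 0.5]
width: 0.78
```

```bash
python3 -c "
from h import *
plan(None)
crop('scene','s14',100,130,420,270,2.4)
crop('scene','s14b',290,145,405,215,6.5)
crop('top','t14b',105,165,225,260,6)
crop('scene','s14c',100,220,230,270,6)
"
```

```text
now [0.6426 0.1031 0.1873] yaw 1.47 tilt [-0.01  -0.017 -1.   ] F [0.4 0.4 0.5] w 0.78 t 21.8
```

View pics/s14.png

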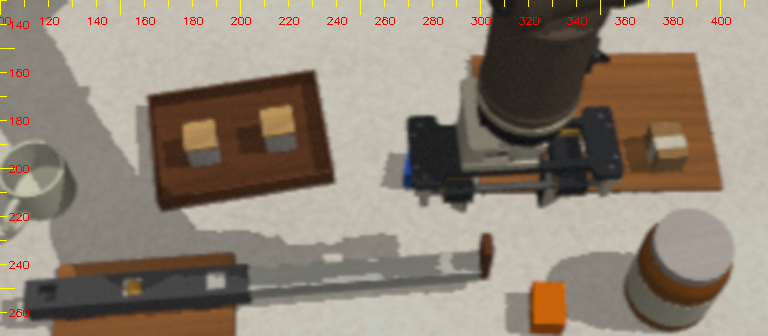

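View pics/t14b.png

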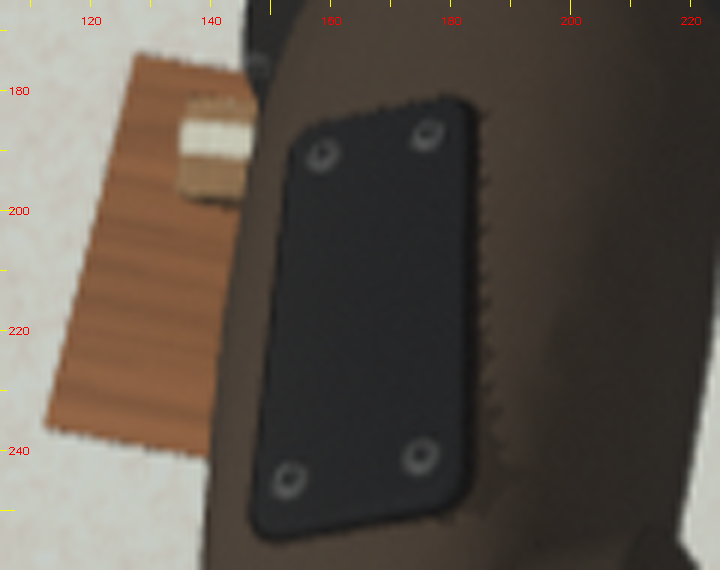

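View pics/s14c.png

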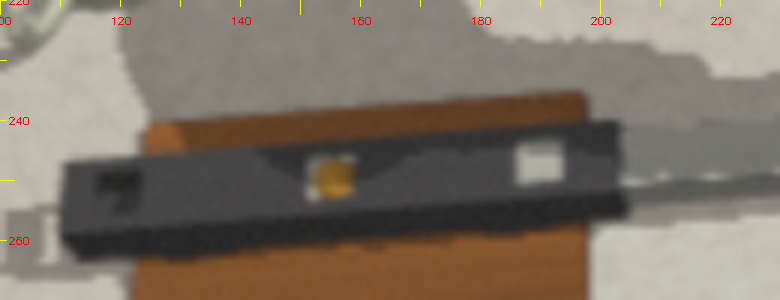

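```bash
python3 -c "
from h import *
plan((0.48,-.06,.21),0.3,step=.045,g=-1)
"
```

```text
now [0.6437 0.1033 0.1872] yaw 1.47 tilt [-0.007 -0.015 -1.   ] F [-0.1 -0.2  0.4] w 0.95 t 22.0
[-0.148, -0.121, -0.016, 0.001, 0.004, 0.29, -1] ,
[-0.164, -0.098, -0.016, 0.001, 0.004, 0.29, -1] ,
[-0.176, -0.074, -0.016, 0.001, 0.004, 0.29, -1] ,
[-0.185, -0.047, -0.017, 0.001, 0.004, 0.29, -1] ,
[-0.19, -0.02, -0.017, 0.001, 0.004, 0.29, -1] ,
[-0.191, 0.007, -0.017, 0.002, 0.005, 0.29, -1] ,
[-0.188, 0.035, -0.018, 0.001, 0.004, 0.29, -1] ,
[-0.181, 0.062, -0.019, 0.002, 0.005, 0.29, -1] ,
[-0.012, 0.006, -0.001, -0.0, 0.0, 0.021, -1] ,
```

Emit:
play_rows:
  rows:
    - [-0.15,-0.12,-0.03,0,0.004,0.29,-1]
    - [-0.165,-0.1,-0.03,0,0.004,0.29,-1]
    - [-0.175,-0.075,-0.02,0,0.004,0.29,-1]
    - [-0.185,-0.045,-0.02,0,0.004,0.29,-1]
    - [-0.19,-0.02,-0.02,0,0.004,0.29,-1]

```text
clock: 22.5
position: [0.5362, 0.0033, 0.2021]
ee_rot: [2.935, 1.117, -0.02]
force: [-0.2, -0.5, 0.6]
width: 0.998
```

Emit:
play_rows:
  rows:
    - [-0.19,0.01,-0.02,0,0.004,0.29,-1]
    - [-0.19,0.035,-0.02,0,0.004,0.29,-1]
    - [-0.12,0.04,0,0,0,0.2,-1]
    - [0,0,0,0,0,0,-1]

```text
clock: 22.9
position: [0.4726, -0.0541, 0.2062]
ee_rot: [3.102, 0.492, -0.027]
force: [0.2, 1.0, 0.3]
width: 1.003
```

```bash
python3 -c "
from h import *
plan(None)
crop('scene','s15b',290,145,405,215,6.5)
crop('top','t15b',105,165,225,260,6)
crop('top','t15',200,135,400,265,4)
"
```

```text
now [ 0.4726 -0.0541  0.2062] yaw 0.314 tilt [-0.017 -0.004 -1.   ] F [0.2 1.  0.3] w 1.003 t 22.9
```

View pics/s15b.png

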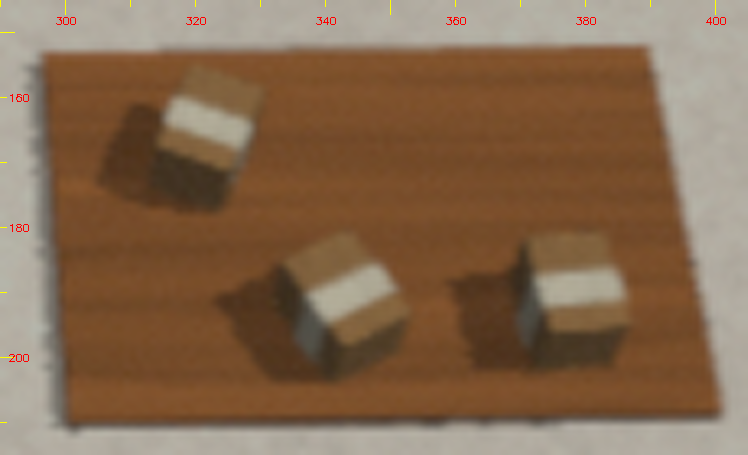

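View pics/t15b.png

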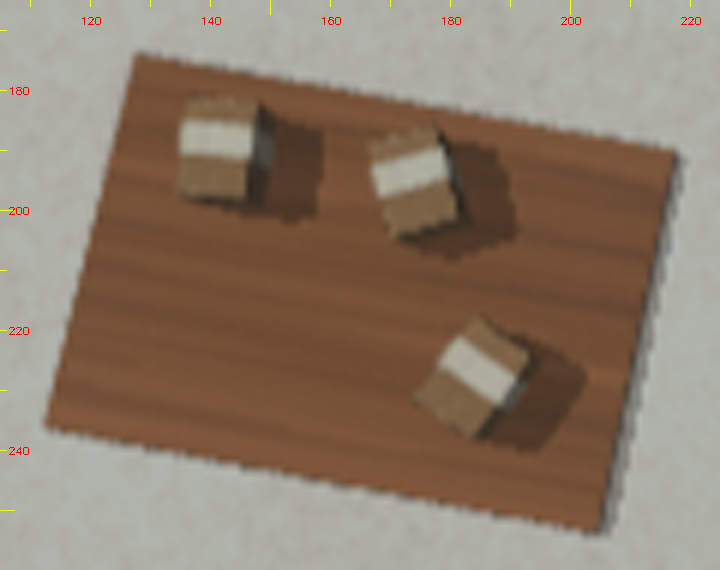

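View pics/t15.png

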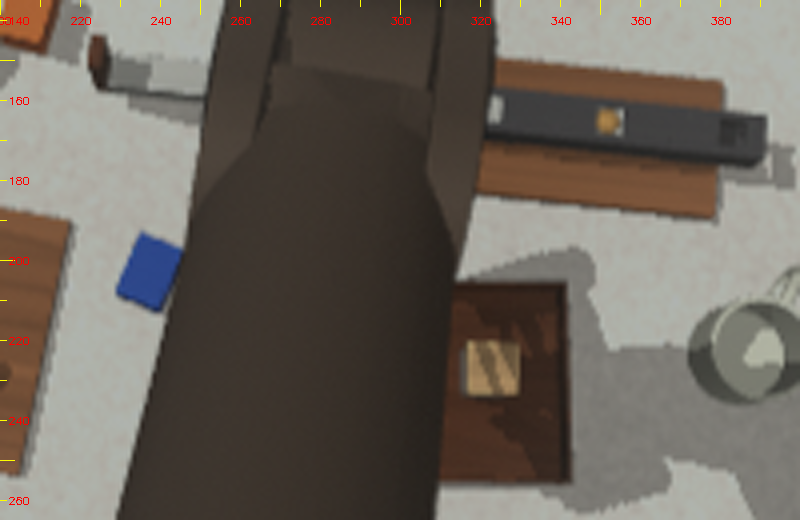

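```bash
cat > cart.py <<'E'
from h import *
B={'top':np.array([-.003,.0015,0]),'scene':np.array([.0024,.0044,0])}
def cart(lbl,n,L,R,z=.046):
    l=pt(n,*L,z)-B[n];r=pt(n,*R,z)-B[n];d=r-l
    print(lbl,n,((l+r)/2).round(4),'short axis yaw',round(float(np.arctan2(d[1],d[0])),3),'len',np.linalg.norm(d).round(4))
E
python3 - <<'E'
from cart import *
t=lambda x,y:(105+x/6,165+y/6)
s=lambda x,y:(290+x/6.5,145+y/6.5)
cart('A','top',t(450,348.5),t(508.5,393.5))
cart('A','scene',s(170.5,111),s(248,136.5))
cart('B','top',t(375,184),t(447.5,161.5))
cart('B','scene',s(317.5,308.5),s(388,276))
cart('C','top',t(180.5,138.5),t(252.5,139.5))
cart('C','scene',s(535,290),s(622.5,282.5))
d=np.array([.09,.996])
E
```

```text
A top [0.4159 0.2073 0.046 ] short axis yaw -2.189 len 0.037
A scene [0.4163 0.2092 0.046 ] short axis yaw 1.009 len 0.0367
B top [0.5141 0.2469 0.046 ] short axis yaw -1.242 len 0.0378
B scene [0.5134 0.2491 0.046 ] short axis yaw 1.87 len 0.0363
C top [0.5293 0.3463 0.046 ] short axis yaw -1.564 len 0.0365
C scene [0.5274 0.347  0.046 ] short axis yaw 1.496 len 0.0389
```

```bash
python3 -c "
from cart import *
print('jar',pt('scene',384,232,.13))
plan((0.416,.208,.13),.98,step=.045,g=-.4)
"
```

```text
jar [0.69660706 0.28939308 0.13      ]
now [ 0.4754 -0.0516  0.2065] yaw 0.323 tilt [-0.015 -0.003 -1.   ] F [-0.8 -0.3  0.7] w 0.999 t 23.05
[0.03, -0.287, 0.083, -0.002, 0.005, -0.213, -0.4] ,
[0.06, -0.282, 0.083, -0.002, 0.005, -0.213, -0.4] ,
[0.089, -0.274, 0.082, -0.002, 0.004, -0.214, -0.4] ,
[0.118, -0.263, 0.082, -0.002, 0.005, -0.213, -0.4] ,
[0.144, -0.25, 0.083, -0.002, 0.004, -0.213, -0.4] ,
[0.17, -0.233, 0.082, -0.002, 0.005, -0.214, -0.4] ,
[0.031, -0.034, 0.013, -0.0, 0.0, -0.034, -0.4] ,
```

Emit:
play_rows:
  rows:
    - [0.03,-0.28,0.06,0,0.005,-0.213,-0.4]
    - [0.06,-0.28,0.06,0,0.005,-0.213,-0.4]
    - [0.09,-0.275,0.06,0,0.004,-0.213,-0.4]
    - [0.12,-0.26,0.08,0,0.004,-0.213,-0.4]
    - [0.145,-0.25,0.08,0,0.004,-0.213,-0.4]

```text
clock: 23.55
position: [0.4315, 0.164, 0.1545]
ee_rot: [-2.843, -1.335, -0.003]
force: [0.5, 0.7, -0.0]
width: 0.706
```

Emit:
play_rows:
  rows:
    - [0.17,-0.2,0.05,0,0,-0.2,-0.4]
    - [0,0,0,0,0,0,-0.4]
    - [0,0,0,0,0,0,-0.4]

```text
clock: 23.85
position: [0.4214, 0.2142, 0.1441]
ee_rot: [-2.75, -1.511, 0.001]
force: [0.8, 0.2, 0.3]
width: 0.7
```

```bash
python3 -c "
from cart import *
plan((0.416,.208,.1),.98,step=.02,g=-.4)
crop('scene','s16',280,120,405,215,6)
"
```

```text
now [0.4214 0.2142 0.1441] yaw 1.005 tilt [-0.002  0.003 -1.   ] F [0.8 0.2 0.3] w 0.7 t 23.85
[-0.024, -0.003, 0.131, -0.003, -0.001, 0.022, -0.4] ,
[-0.024, -0.003, 0.131, -0.003, -0.001, 0.022, -0.4] ,
[-0.006, -0.001, 0.032, -0.001, 0.0, 0.006, -0.4] ,
```

View pics/s16.png

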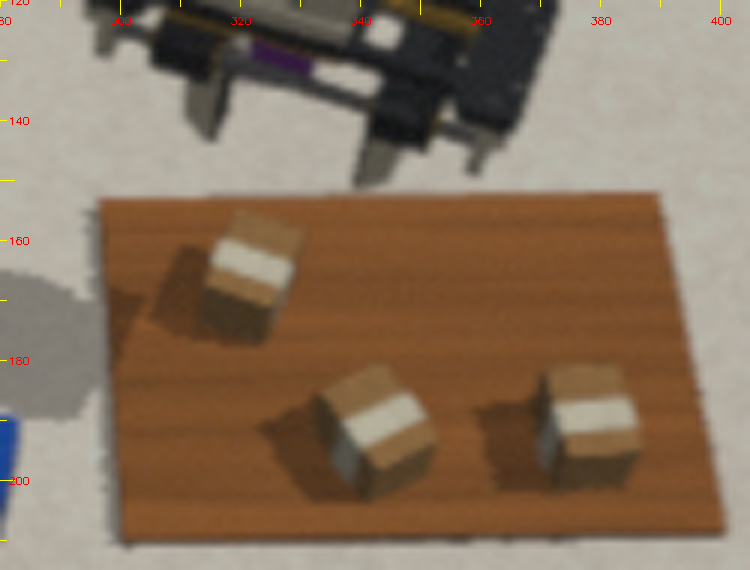

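```bash
python3 -c "
from cart import *
print(px('scene',observe()['position']))
"
```

```text
[327.18616352 144.34024712]
```

Emit:
play_rows:
  rows:
    - [-0.03,0,0.13,0,0,0.025,-0.4]
    - [-0.024,0,0.18,0,0,0.025,-0.4]
    - [0,0,0.15,0,0,0,-0.4]
    - [0,0,0,0,0,0,-0.4]
    - [0,0,0,0,0,0,-0.4]

```text
clock: 24.4
position: [0.4209, 0.2049, 0.0749]
ee_rot: [-2.775, -1.466, -0.005]
force: [0.3, 0.3, 0.2]
width: 0.699
```

```bash
python3 -c "
from cart import *
plan((0.416,.208,.016),.98,step=.02,g=-.4)
crop('scene','s17',280,120,405,215,6)
"
```

```text
now [0.4209 0.2049 0.0749] yaw 0.972 tilt [ 0.001  0.004 -1.   ] F [0.3 0.3 0.2] w 0.699 t 24.4
[-0.001, -0.013, 0.133, -0.001, -0.003, -0.005, -0.4] ,
[-0.001, -0.013, 0.133, -0.001, -0.003, -0.006, -0.4] ,
[-0.001, -0.012, 0.127, -0.0, -0.002, -0.005, -0.4] ,
```

View pics/s17.png

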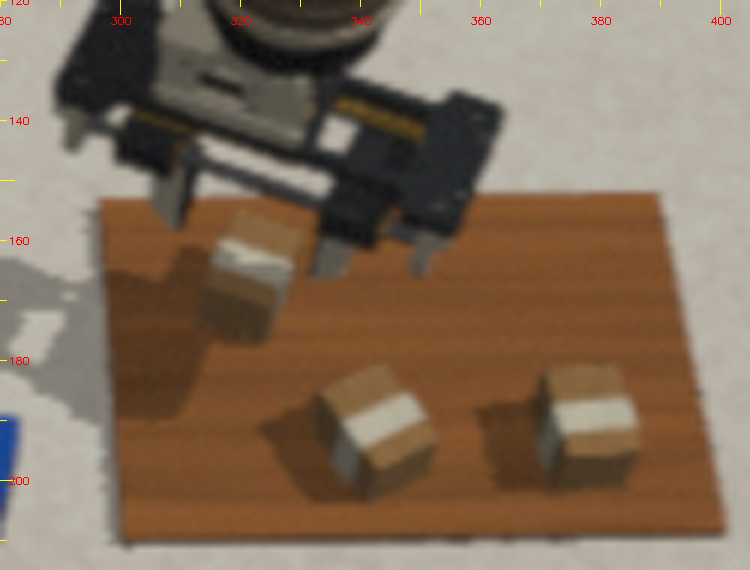

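Emit:
play_rows:
  rows:
    - [0,-0.015,0.12,0,0,0,-0.4]
    - [0,-0.02,0.12,0,0,0,-0.4]
    - [0,-0.01,0.1,0,0,0,-0.4]
    - [0,0,0.04,0,0,0,-0.4]
    - [0,0,0,0,0,0,-0.4]

```text
clock: 24.95
position: [0.4209, 0.2109, 0.0225]
ee_rot: [-2.776, -1.462, -0.023]
force: [-0.2, 0.2, -0.0]
width: 0.701
```

```bash
python3 -c "
from cart import *
plan((0.416,.208,.016),.98,step=.02,g=-.4)
crop('scene','s18',280,120,405,215,6)
"
```

```text
now [0.4209 0.2109 0.0225] yaw 0.97 tilt [ 0.011  0.011 -1.   ] F [-0.2  0.2 -0. ] w 0.701 t 24.95
[-0.035, -0.016, 0.043, 0.006, -0.03, -0.021, -0.4] ,
```

View pics/s18.png

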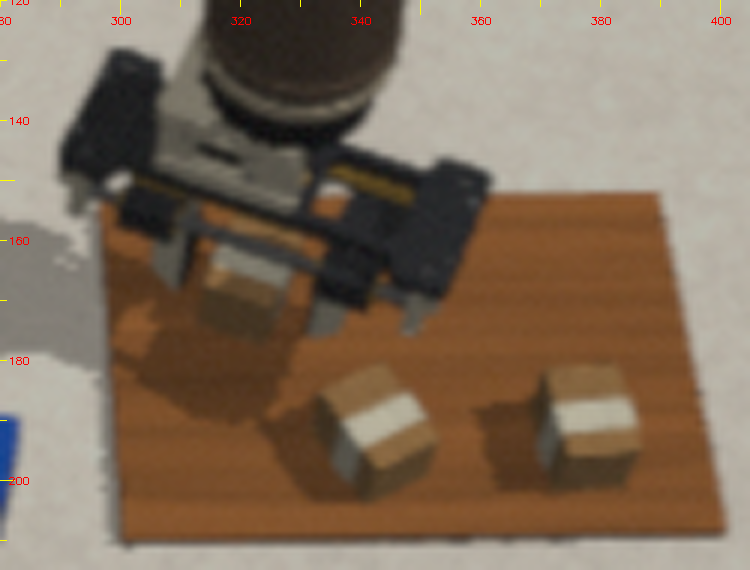

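Straddling it well. Small correction and grip.

Emit:
play_rows:
  rows:
    - [-0.03,-0.015,0.04,0,-0.03,-0.02,-0.4]
    - [0,0,0,0,0,0,0.3]
    - [0,0,0,0,0,0,1]
    - [0,0,0,0,0,0,1]
    - [0,0,0,0,0,0,1]
  force: 25

```text
clock: 25.5
position: [0.418, 0.2092, 0.0188]
ee_rot: [2.769, 1.478, 0.007]
force: [-0.9, -0.1, 0.2]
width: 0.399
```

Emit:
play_rows:
  rows:
    - [0,0,0,0,0,0,1]
    - [0,0,0,0,0,0,1]
    - [0,0,0,0,0,0,1]

```text
clock: 25.8
position: [0.418, 0.2092, 0.0189]
ee_rot: [2.769, 1.478, 0.007]
force: [-0.2, -0.5, -1.6]
width: 0.395
```

```bash
python3 -c "
from cart import *
plan(None)"
```

```text
now [0.418  0.2092 0.0189] yaw 0.98 tilt [ 0.005 -0.    -1.   ] F [-0.2 -0.5 -1.6] w 0.395 t 25.8
```

Emit:
play_rows:
  rows:
    - [0,0,-0.1,0,0,0,1]
    - [0,0,-0.2,0,0,0,1]
    - [0,0,-0.25,0,0,0,1]
    - [0,0,-0.25,0,0,0,1]
    - [0,0,-0.1,0,0,0,1]

```text
clock: 26.3
position: [0.4151, 0.2075, 0.1558]
ee_rot: [2.768, 1.476, -0.005]
force: [-0.5, 0.7, -1.3]
width: 0.396
```

```bash
python3 -c "
from cart import *
plan((.6257,-.1037,.15),-.09,step=.045,g=1)"
```

```text
now [0.4151 0.2075 0.1558] yaw 0.98 tilt [-0.001 -0.005 -1.   ] F [-0.5  0.7 -1.3] w 0.396 t 26.3
[-0.113, 0.278, 0.006, 0.001, 0.001, 0.256, 1] ,
[-0.076, 0.29, 0.006, 0.001, 0.001, 0.256, 1] ,
[-0.038, 0.297, 0.005, 0.001, 0.001, 0.256, 1] ,
[-0.0, 0.3, 0.005, 0.001, 0.001, 0.256, 1] ,
[0.038, 0.298, 0.005, 0.001, 0.001, 0.256, 1] ,
[0.076, 0.29, 0.005, 0.001, 0.0, 0.256, 1] ,
[0.112, 0.278, 0.005, 0.001, 0.001, 0.256, 1] ,
[0.147, 0.262, 0.005, 0.001, 0.0, 0.257, 1] ,
[0.063, 0.085, 0.002, 0.001, 0.0, 0.09, 1] ,
```

Emit:
play_rows:
  rows:
    - [-0.1,0.25,0,0,0,0.256,1]
    - [-0.075,0.29,0,0,0,0.256,1]
    - [-0.04,0.295,0,0,0,0.256,1]
    - [0,0.3,0,0,0,0.256,1]
    - [0.04,0.3,0,0,0,0.256,1]

```text
clock: 26.8
position: [0.541, 0.0275, 0.1601]
ee_rot: [-3.096, -0.521, -0.007]
force: [0.1, 1.8, -0.6]
width: 0.392
```

Emit:
play_rows:
  rows:
    - [0.075,0.29,0,0,0,0.256,1]
    - [0.11,0.28,0,0,0,0.256,1]
    - [0.145,0.25,0,0,0,0.25,1]
    - [0.06,0.08,0,0,0,0.08,1]
    - [0,0,0,0,0,0,1]

```text
clock: 27.3
position: [0.6263, -0.1086, 0.1593]
ee_rot: [3.135, -0.181, 0.006]
force: [-0.6, -0.1, -1.0]
width: 0.389
```

```bash
python3 -c "
from cart import *
plan((.6257,-.1037,.11),-.09,step=.02,g=1)"
```

```text
now [ 0.6263 -0.1086  0.1593] yaw -0.115 tilt [ 0.004 -0.001 -1.   ] F [-0.6 -0.1 -1. ] w 0.389 t 27.3
[-0.004, -0.013, 0.133, 0.001, -0.003, -0.02, 1] ,
[-0.003, -0.013, 0.133, 0.001, -0.004, -0.02, 1] ,
[-0.002, -0.006, 0.063, 0.0, -0.001, -0.01, 1] ,
```

Emit:
play_rows:
  rows:
    - [0,-0.015,0.12,0,0,-0.025,1]
    - [0,-0.015,0.13,0,0,-0.025,1]
    - [0,0,0.12,0,0,0,1]
    - [0,0,0.03,0,0,0,1]
    - [0,0,0,0,0,0,1]

```text
clock: 27.8
position: [0.6244, -0.0972, 0.097]
ee_rot: [-3.136, 0.121, -0.001]
force: [-0.9, 0.0, -1.0]
width: 0.392
```

Emit:
play_rows:
  rows:
    - [0,0,0,0,0,0,1]
    - [0,0,0,0,0,0,1]

```text
clock: 28.0
position: [0.6246, -0.0959, 0.0983]
ee_rot: [-3.135, 0.118, -0.003]
force: [-0.1, -0.6, -0.8]
width: 0.392
```

```bash
python3 -c "
from cart import *
plan((.6257,-.1037,.07),-.09,step=.02,g=1)
crop('scene','s19',170,190,290,270,6)
"
```

```text
now [ 0.6246 -0.0959  0.0983] yaw -0.075 tilt [ 0.002  0.004 -1.   ] F [-0.1 -0.6 -0.8] w 0.392 t 28.0
[0.007, 0.036, 0.128, -0.005, -0.002, 0.02, 1] ,
[0.004, 0.016, 0.061, -0.003, -0.001, 0.01, 1] ,
```

View pics/s19.png

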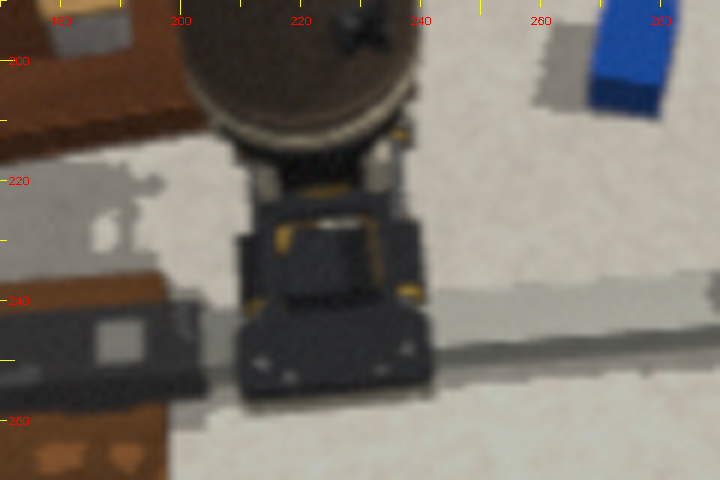

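Emit:
play_rows:
  rows:
    - [0.005,0.025,0.05,0,0,0.015,1]
    - [0.003,0.025,0.06,0,0,0.015,1]
    - [0,0,0.05,0,0,0,1]
    - [0,0,0.02,0,0,0,1]
    - [0,0,0,0,0,0,1]

```text
clock: 28.55
position: [0.626, -0.1048, 0.0699]
ee_rot: [-3.135, 0.145, -0.006]
force: [-0.2, -0.6, -1.0]
width: 0.387
```

```bash
python3 -c "
from cart import *
plan((.6257,-.1037,.064),-.09,step=.005,g=1)
"
```

```text
now [ 0.626  -0.1048  0.0699] yaw -0.092 tilt [ 0.004  0.003 -1.   ] F [-0.2 -0.6 -1. ] w 0.387 t 28.55
[-0.002, -0.006, 0.033, -0.006, -0.006, -0.004, 1] ,
[-0.001, -0.001, 0.007, -0.002, -0.001, -0.001, 1] ,
```

Emit:
play_rows:
  rows:
    - [0,0,0.02,0,0,0,1]
    - [0,0,0.015,0,0,0,1]
    - [0,0,0.01,0,0,0,1]

```text
clock: 28.85
position: [0.6262, -0.1048, 0.0637]
ee_rot: [-3.134, 0.144, -0.006]
force: [-7.5, 2.7, 23.3]
width: 0.393
```

Emit:
play_rows:
  rows:
    - [0,0,0.01,0,0,0,1]
    - [0,0,0.01,0,0,0,1]

```text
clock: 29.05
position: [0.6263, -0.1049, 0.0638]
ee_rot: [-3.133, 0.144, -0.008]
force: [-6.5, 1.3, 16.1]
width: 0.39
```

Emit:
play_rows:
  rows:
    - [0,0,-0.003,0,0,0,1]
    - [0,0,0,0,0,0,1]
    - [0,0,0,0,0,0,-0.2]
    - [0,0,0,0,0,0,-0.2]
    - [0,0,0,0,0,0,-0.2]

```text
clock: 29.55
position: [0.627, -0.1048, 0.0651]
ee_rot: [-3.133, 0.144, -0.011]
force: [0.6, 1.0, -0.1]
width: 0.581
```

Emit:
play_rows:
  rows:
    - [0,0,-0.06,0,0,0,-0.3]
    - [0,0,-0.15,0,0,0,-0.4]
    - [0,0,-0.25,0,0,0,-0.4]
    - [0,0,-0.25,0,0,0,-0.4]
    - [0,0,-0.1,0,0,0,-0.4]

```text
clock: 30.05
position: [0.6242, -0.1054, 0.1896]
ee_rot: [-3.133, 0.145, -0.001]
force: [0.1, 0.2, 0.7]
width: 0.703
```

```bash
python3 -c "
from cart import *
plan((.48,.0,.2),-1.257/2,step=.045,g=-.4)
crop('scene','s20',100,210,310,270,3.8)
crop('scene','s20b',280,120,405,215,6)
"
```

```text
now [ 0.6242 -0.1054  0.1896] yaw -0.093 tilt [ 0.001  0.005 -1.   ] F [0.1 0.2 0.7] w 0.703 t 30.05
[-0.257, -0.154, -0.017, -0.002, 0.001, 0.27, -0.4] ,
[-0.275, -0.118, -0.017, -0.003, 0.001, 0.269, -0.4] ,
[-0.289, -0.079, -0.017, -0.003, 0.0, 0.269, -0.4] ,
[-0.29, -0.039, -0.017, -0.002, 0.0, 0.264, -0.4] ,
```

View pics/s20.png

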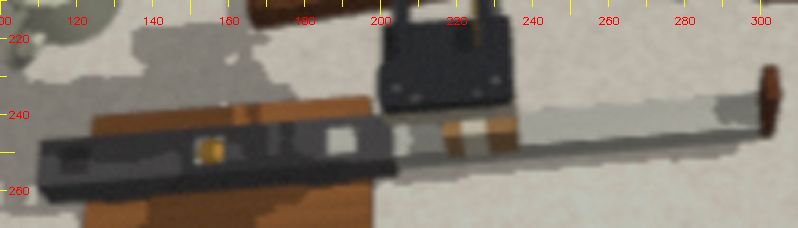

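View pics/s20b.png

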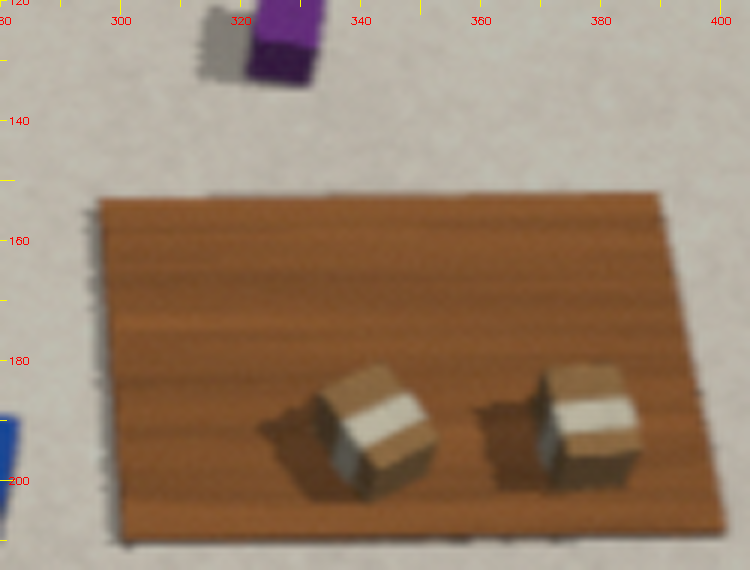

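```bash
python3 -c "
from cart import *
plan((.5137,.248,.16),-1.257,step=.045,g=-.4)
"
```

```text
now [ 0.6246 -0.1053  0.1891] yaw -0.092 tilt [ 0.002  0.005 -1.   ] F [-0.1 -0.6  0.5] w 0.704 t 30.15
[-0.115, -0.276, 0.025, -0.001, 0.001, 0.282, -0.4] ,
[-0.153, -0.257, 0.025, -0.001, 0.0, 0.282, -0.4] ,
[-0.188, -0.233, 0.024, -0.001, 0.001, 0.282, -0.4] ,
[-0.219, -0.204, 0.024, -0.001, 0.001, 0.282, -0.4] ,
[-0.245, -0.171, 0.024, -0.002, 0.0, 0.283, -0.4] ,
[-0.267, -0.135, 0.024, -0.002, 0.001, 0.282, -0.4] ,
[-0.283, -0.096, 0.024, -0.001, 0.0, 0.283, -0.4] ,
[-0.294, -0.056, 0.023, -0.002, 0.001, 0.282, -0.4] ,
[-0.075, -0.003, 0.006, 0.0, -0.0, 0.071, -0.4] ,
```

Emit:
play_rows:
  rows:
    - [-0.115,-0.26,0,0,0,0.28,-0.4]
    - [-0.155,-0.255,0,0,0,0.28,-0.4]
    - [-0.19,-0.23,0.02,0,0,0.28,-0.4]
    - [-0.22,-0.2,0.02,0,0,0.28,-0.4]
    - [-0.245,-0.17,0.02,0,0,0.28,-0.4]

```text
clock: 30.65
position: [0.5558, 0.1015, 0.1797]
ee_rot: [-2.872, 1.268, -0.004]
force: [0.9, -0.4, -0.7]
width: 0.696
```

Emit:
play_rows:
  rows:
    - [-0.265,-0.135,0.02,0,0,0.28,-0.4]
    - [-0.28,-0.1,0.02,0,0,0.28,-0.4]
    - [-0.28,-0.055,0.02,0,0,0.28,-0.4]
    - [0,0,0,0,0,0,-0.4]
    - [0,0,0,0,0,0,-0.4]

```text
clock: 31.15
position: [0.5143, 0.2425, 0.1661]
ee_rot: [2.534, -1.852, -0.003]
force: [-0.0, -1.0, 0.4]
width: 0.695
```

```bash
python3 -c "
from cart import *
plan((.5137,.248,.1),-1.257,step=.02,g=-.4)
"
```

```text
now [0.5143 0.2425 0.1661] yaw -1.262 tilt [-0.003 -0.001 -1.   ] F [-0.  -1.   0.4] w 0.695 t 31.15
[-0.011, -0.003, 0.133, 0.002, 0.0, -0.003, -0.4] ,
[-0.011, -0.002, 0.133, 0.002, 0.0, -0.003, -0.4] ,
[-0.011, -0.003, 0.133, 0.002, 0.0, -0.004, -0.4] ,
[-0.003, -0.0, 0.042, 0.0, 0.001, -0.001, -0.4] ,
```

Emit:
play_rows:
  rows:
    - [-0.015,0,0.15,0,0,0,-0.4]
    - [-0.01,0,0.2,0,0,0,-0.4]
    - [0,0,0.18,0,0,0,-0.4]
    - [0,0,0.05,0,0,0,-0.4]
    - [0,0,0,0,0,0,-0.4]

```text
clock: 31.65
position: [0.5145, 0.2414, 0.0768]
ee_rot: [2.535, -1.852, -0.002]
force: [-0.3, 0.2, 0.5]
width: 0.701
```

```bash
python3 -c "
from cart import *
plan((.5137,.248,.016),-1.257,step=.02,g=-.4)
crop('scene','s21',290,120,415,215,6)
"
```

```text
now [0.5145 0.2414 0.0768] yaw -1.262 tilt [-0.002 -0.001 -1.   ] F [-0.3  0.2  0.5] w 0.701 t 31.65
[-0.014, -0.003, 0.133, 0.002, -0.0, -0.003, -0.4] ,
[-0.015, -0.003, 0.132, 0.002, -0.001, -0.003, -0.4] ,
[-0.014, -0.003, 0.133, 0.001, -0.0, -0.004, -0.4] ,
[-0.001, -0.0, 0.007, 0.0, -0.0, 0.0, -0.4] ,
```

View pics/s21.png

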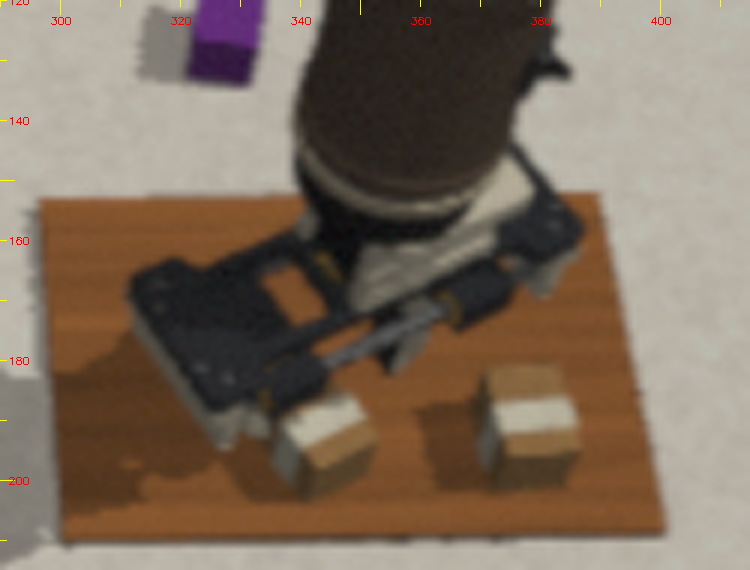

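Emit:
play_rows:
  rows:
    - [-0.03,0,0.05,0,0,0,-0.4]
    - [-0.02,0,0.12,0,0,0,-0.4]
    - [0,0,0.12,0,0,0,-0.4]
    - [0,0,0.06,0,0,0,-0.4]
    - [0,0,0,0,0,0,-0.4]

```text
clock: 32.2
position: [0.5162, 0.2504, 0.0276]
ee_rot: [-2.531, 1.85, -0.003]
force: [-0.2, 0.5, 0.4]
width: 0.699
```

```bash
python3 -c "
from cart import *
plan((.5137,.248,.016),-1.257,step=.02,g=-.4)
crop('scene','s22',290,120,415,215,6)
"
```

```text
now [0.5162 0.2504 0.0276] yaw -1.262 tilt [ 0.005  0.004 -1.   ] F [-0.2  0.5  0.4] w 0.699 t 32.2
[0.01, 0.021, 0.077, -0.013, 0.005, -0.01, -0.4] ,
```

View pics/s22.png

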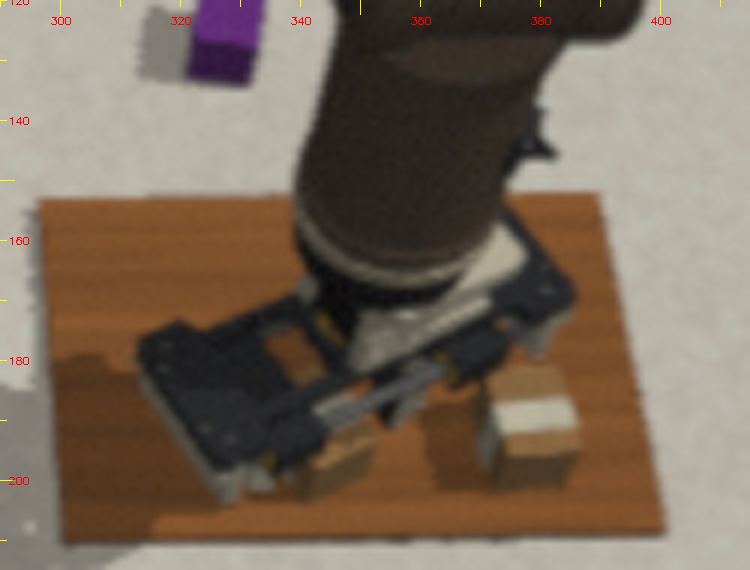

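Emit:
play_rows:
  rows:
    - [0.01,0.02,0.05,-0.012,0,0,-0.4]
    - [0,0,0.03,0,0,0,-0.4]
    - [0,0,0,0,0,0,0.3]
    - [0,0,0,0,0,0,1]
    - [0,0,0,0,0,0,1]

```text
clock: 32.75
position: [0.5154, 0.2484, 0.0175]
ee_rot: [-2.532, 1.851, 0.001]
force: [-0.1, 0.6, -0.1]
width: 0.488
```

Emit:
play_rows:
  rows:
    - [0,0,0,0,0,0,1]
    - [0,0,0,0,0,0,1]
    - [0,0,0,0,0,0,1]
    - [0,0,0,0,0,0,1]

```text
clock: 33.15
position: [0.5155, 0.2486, 0.0178]
ee_rot: [-2.532, 1.85, 0.0]
force: [0.7, -0.4, -1.2]
width: 0.391
```

```bash
python3 -c "
from cart import *
plan(None)"
```

```text
now [0.5155 0.2486 0.0178] yaw -1.262 tilt [ 0.003  0.005 -1.   ] F [ 0.7 -0.4 -1.2] w 0.391 t 33.15
```

Emit:
play_rows:
  rows:
    - [0,0,-0.1,0,0,0,1]
    - [0,0,-0.2,0,0,0,1]
    - [0,0,-0.25,0,0,0,1]
    - [0,0,-0.25,0,0,0,1]
    - [0,0,-0.12,0,0,0,1]

```text
clock: 33.65
position: [0.5135, 0.2459, 0.1616]
ee_rot: [2.534, -1.856, -0.002]
force: [0.9, 0.1, -0.7]
width: 0.388
```

```bash
python3 -c "
from cart import *
plan((.632,-.034,.15),-.09,step=.045,g=1)"
```

```text
now [0.5135 0.2459 0.1616] yaw -1.265 tilt [-0.002  0.    -1.   ] F [ 0.9  0.1 -0.7] w 0.388 t 33.65
[0.249, -0.024, 0.009, 0.0, 0.0, -0.29, 1] ,
[0.25, 0.013, 0.009, 0.0, 0.0, -0.29, 1] ,
[0.245, 0.049, 0.009, 0.0, 0.001, -0.29, 1] ,
[0.236, 0.083, 0.01, 0.0, 0.0, -0.29, 1] ,
[0.221, 0.117, 0.009, 0.0, 0.001, -0.29, 1] ,
[0.202, 0.147, 0.01, 0.0, 0.001, -0.29, 1] ,
[0.179, 0.175, 0.01, 0.001, 0.0, -0.29, 1] ,
[0.151, 0.199, 0.009, 0.0, 0.001, -0.29, 1] ,
[0.012, 0.023, 0.001, 0.0, -0.0, -0.029, 1] ,
```

Emit:
play_rows:
  rows:
    - [0.23,-0.02,0,0,0,-0.28,1]
    - [0.25,0.015,0,0,0,-0.29,1]
    - [0.245,0.05,0,0,0,-0.29,1]
    - [0.235,0.085,0,0,0,-0.29,1]
    - [0.22,0.115,0,0,0,-0.29,1]

```text
clock: 34.15
position: [0.5875, 0.0786, 0.1699]
ee_rot: [-3.031, 0.804, -0.007]
force: [0.6, -0.0, -1.4]
width: 0.39
```

Emit:
play_rows:
  rows:
    - [0.2,0.145,0,0,0,-0.29,1]
    - [0.18,0.175,0,0,0,-0.28,1]
    - [0.14,0.18,0,0,0,-0.25,1]
    - [0,0,0,0,0,0,1]
    - [0,0,0,0,0,0,1]

```text
clock: 34.65
position: [0.635, -0.0356, 0.1762]
ee_rot: [3.137, -0.158, 0.017]
force: [-0.6, 0.6, -0.5]
width: 0.39
```

```bash
python3 -c "
from cart import *
plan((.632,-.034,.1),-.09,step=.02,g=1)"
```

```text
now [ 0.635  -0.0356  0.1762] yaw -0.101 tilt [ 0.011 -0.001 -1.   ] F [-0.6  0.6 -0.5] w 0.39 t 34.65
[-0.007, -0.002, 0.133, 0.0, -0.006, -0.006, 1] ,
[-0.006, -0.002, 0.133, 0.0, -0.005, -0.005, 1] ,
[-0.006, -0.003, 0.133, 0.0, -0.006, -0.006, 1] ,
[-0.005, -0.002, 0.109, 0.0, -0.004, -0.004, 1] ,
```

Emit:
play_rows:
  rows:
    - [-0.01,0,0.15,0,-0.01,-0.01,1]
    - [-0.005,0,0.18,0,-0.01,-0.01,1]
    - [0,0,0.15,0,0,0,1]
    - [0,0,0.08,0,0,0,1]
    - [0,0,0.05,0,0,0,1]

```text
clock: 35.15
position: [0.6339, -0.0315, 0.0866]
ee_rot: [3.138, -0.145, 0.008]
force: [-0.8, -0.3, -1.1]
width: 0.389
```

Emit:
play_rows:
  rows:
    - [0,0,0,0,0,0,1]
    - [0,0,0,0,0,0,1]

```text
clock: 35.35
position: [0.6337, -0.0302, 0.0868]
ee_rot: [3.138, -0.144, 0.007]
force: [0.2, -0.5, -1.0]
width: 0.39
```

```bash
python3 -c "
from cart import *
plan((.632,-.034,.065),-.09,step=.01,g=1)"
```

```text
now [ 0.6337 -0.0302  0.0868] yaw -0.092 tilt [ 0.005 -0.    -1.   ] F [ 0.2 -0.5 -1. ] w 0.39 t 35.35
[-0.004, 0.012, 0.065, -0.0, -0.004, -0.002, 1] ,
[-0.004, 0.012, 0.066, -0.0, -0.004, -0.001, 1] ,
[-0.001, 0.002, 0.014, -0.0, -0.001, -0.0, 1] ,
```

Emit:
play_rows:
  rows:
    - [-0.005,0.012,0.05,0,-0.004,0,1]
    - [-0.005,0.01,0.05,0,-0.004,0,1]
    - [0,0,0.03,0,0,0,1]
    - [0,0,0.01,0,0,0,1]

```text
clock: 35.75
position: [0.6333, -0.0337, 0.0666]
ee_rot: [-3.138, 0.144, -0.006]
force: [-0.9, -0.1, -0.5]
width: 0.39
```

Emit:
play_rows:
  rows:
    - [0,0,0.01,0,0,0,1]
    - [0,0,0.01,0,0,0,1]

```text
clock: 35.95
position: [0.6333, -0.034, 0.0632]
ee_rot: [-3.138, 0.145, -0.006]
force: [-0.1, -0.3, -0.2]
width: 0.391
```

Emit:
play_rows:
  rows:
    - [0,0,0.007,0,0,0,1]
    - [0,0,0.005,0,0,0,1]

```text
clock: 36.15
position: [0.6334, -0.0341, 0.0627]
ee_rot: [-3.137, 0.145, -0.007]
force: [-4.0, 0.8, 10.4]
width: 0.393
```

Emit:
play_rows:
  rows:
    - [0,0,0,0,0,0,1]
    - [0,0,0,0,0,0,-0.2]
    - [0,0,0,0,0,0,-0.2]
    - [0,0,0,0,0,0,-0.2]

```text
clock: 36.55
position: [0.6339, -0.034, 0.0633]
ee_rot: [-3.137, 0.145, -0.009]
force: [-0.3, 0.3, 0.0]
width: 0.577
```

Emit:
play_rows:
  rows:
    - [0,0,-0.06,0,0,0,-0.3]
    - [0,0,-0.15,0,0,0,-0.4]
    - [0,0,-0.25,0,0,0,-0.4]
    - [0,0,-0.25,0,0,0,-0.4]
    - [0,0,-0.1,0,0,0,-0.4]

```text
clock: 37.05
position: [0.6314, -0.0344, 0.188]
ee_rot: [3.138, -0.147, -0.001]
force: [1.3, -1.0, -0.2]
width: 0.7
```

```bash
python3 -c "
from cart import *
plan((.528,.3467,.16),1.53,step=.045,g=-.4)
crop('scene','s23',100,210,310,270,3.8)
crop('scene','s23b',280,120,405,215,6)
"
```

```text
now [ 0.6314 -0.0344  0.188 ] yaw -0.093 tilt [-0. -0. -1.] F [ 1.3 -1.  -0.2] w 0.7 t 37.05
[-0.082, -0.22, 0.017, -0.0, 0.0, -0.29, -0.4] ,
[-0.05, -0.23, 0.017, -0.0, 0.0, -0.29, -0.4] ,
[-0.016, -0.235, 0.017, -0.0, 0.0, -0.29, -0.4] ,
[0.018, -0.234, 0.017, -0.0, 0.0, -0.29, -0.4] ,
[0.052, -0.229, 0.017, -0.0, 0.0, -0.29, -0.4] ,
[0.084, -0.22, 0.016, -0.0, 0.0, -0.29, -0.4] ,
[0.115, -0.205, 0.017, -0.0, 0.0, -0.29, -0.4] ,
[0.144, -0.186, 0.016, -0.0, 0.0, -0.29, -0.4] ,
[0.169, -0.164, 0.017, -0.0, 0.0, -0.29, -0.4] ,
[0.191, -0.137, 0.016, -0.0, 0.0, -0.29, -0.4] ,
[0.208, -0.109, 0.017, -0.001, 0.0, -0.29, -0.4] ,
[0.044, -0.015, 0.003, 0.0, 0.0, -0.057, -0.4] ,
```

View pics/s23.png

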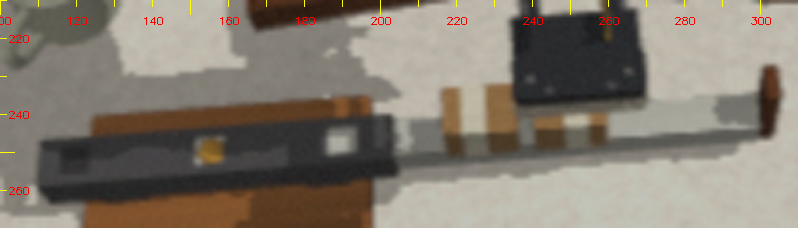

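View pics/s23b.png

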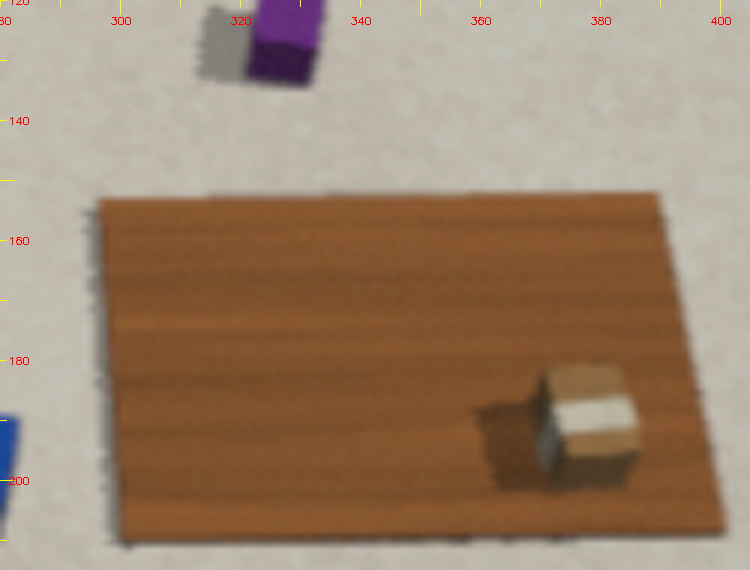

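Emit:
play_rows:
  rows:
    - [-0.08,-0.21,0,0,0,-0.28,-0.4]
    - [-0.05,-0.23,0,0,0,-0.29,-0.4]
    - [-0.015,-0.235,0,0,0,-0.29,-0.4]
    - [0.02,-0.235,0,0,0,-0.29,-0.4]
    - [0.05,-0.23,0,0,0,-0.29,-0.4]

```text
clock: 37.65
position: [0.5839, 0.1323, 0.1856]
ee_rot: [2.978, 0.986, -0.002]
force: [0.4, 0.2, -0.5]
width: 0.701
```

Emit:
play_rows:
  rows:
    - [0.085,-0.22,0,0,0,-0.29,-0.4]
    - [0.115,-0.205,0,0,0,-0.29,-0.4]
    - [0.145,-0.185,0,0,0,-0.29,-0.4]
    - [0.17,-0.165,0,0,0,-0.29,-0.4]
    - [0.19,-0.135,0,0,0,-0.29,-0.4]

```text
clock: 38.15
position: [0.5297, 0.3078, 0.1815]
ee_rot: [2.411, 2.01, -0.013]
force: [0.9, 0.3, 0.2]
width: 0.705
```

Emit:
play_rows:
  rows:
    - [0.17,-0.1,0,0,0,-0.22,-0.4]
    - [0,0,0,0,0,0,-0.4]
    - [0,0,0,0,0,0,-0.4]

```text
clock: 38.45
position: [0.5145, 0.3424, 0.1788]
ee_rot: [-2.278, -2.16, 0.018]
force: [-1.0, -0.9, -0.3]
width: 0.703
```

```bash
python3 -c "
from cart import *
plan((.528,.3467,.1),1.53,step=.02,g=-.4)
crop('top','t24',105,165,225,260,6)
crop('scene','s24',290,120,415,215,6)
"
```

```text
now [0.5145 0.3424 0.1788] yaw 1.518 tilt [-0.009 -0.007 -1.   ] F [-1.  -0.9 -0.3] w 0.703 t 38.45
[0.009, 0.023, 0.131, -0.005, 0.003, -0.006, -0.4] ,
[0.009, 0.023, 0.131, -0.004, 0.004, -0.006, -0.4] ,
[0.009, 0.023, 0.131, -0.005, 0.003, -0.006, -0.4] ,
[0.008, 0.022, 0.131, -0.004, 0.004, -0.007, -0.4] ,
```

View pics/s24.png

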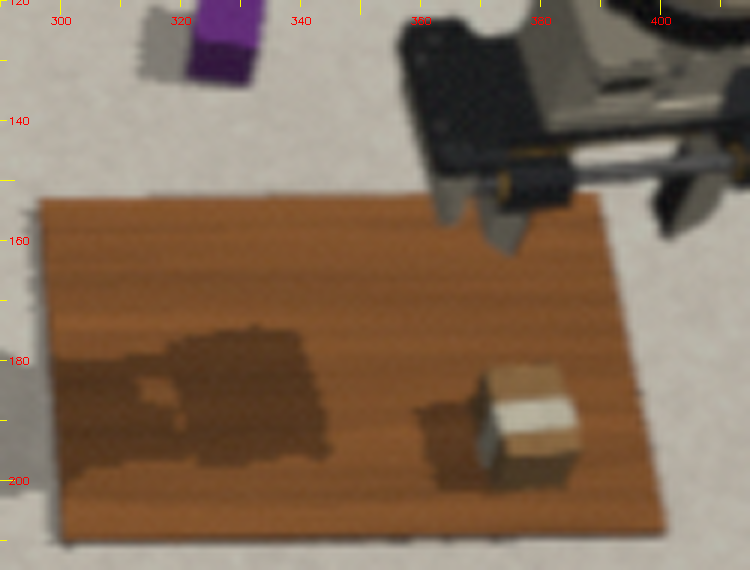

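Emit:
play_rows:
  rows:
    - [0.01,0.04,0.15,-0.01,0.005,-0.01,-0.4]
    - [0.01,0.03,0.2,-0.01,0.005,-0.01,-0.4]
    - [0,0,0.2,0,0,0,-0.4]
    - [0,0,0.1,0,0,0,-0.4]
    - [0,0,0,0,0,0,-0.4]

```text
clock: 39.05
position: [0.5303, 0.3367, 0.0794]
ee_rot: [2.282, 2.15, 0.003]
force: [-0.2, 0.2, 0.8]
width: 0.7
```

```bash
python3 -c "
from cart import *
plan((.528,.3467,.016),1.53,step=.02,g=-.4)
crop('scene','s25',290,120,415,215,6)
"
```

```text
now [0.5303 0.3367 0.0794] yaw 1.512 tilt [ 0.006 -0.003 -1.   ] F [-0.2  0.2  0.8] w 0.7 t 39.05
[0.021, -0.007, 0.132, 0.004, 0.002, -0.011, -0.4] ,
[0.021, -0.006, 0.132, 0.003, 0.002, -0.012, -0.4] ,
[0.02, -0.006, 0.132, 0.004, 0.002, -0.011, -0.4] ,
[0.004, -0.002, 0.026, 0.0, 0.0, -0.003, -0.4] ,
```

View pics/s25.png

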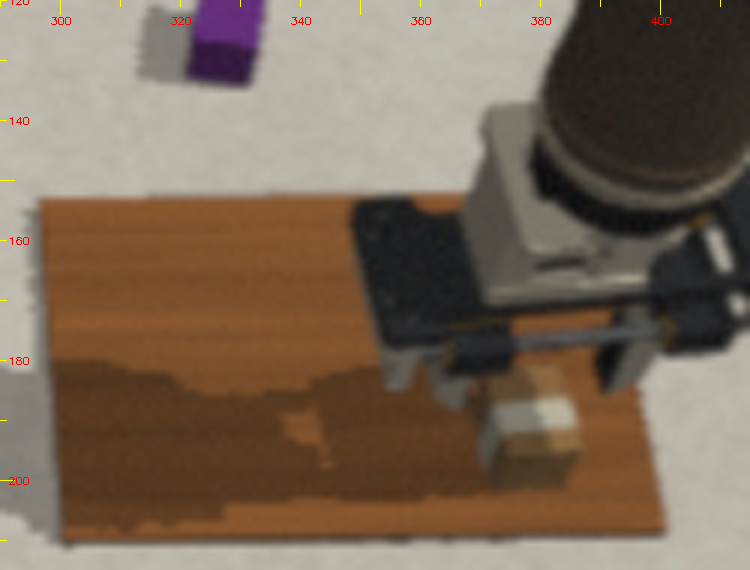

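Emit:
play_rows:
  rows:
    - [0.04,-0.005,0.03,0,0,-0.015,-0.4]
    - [0.03,-0.005,0.1,0,0,-0.015,-0.4]
    - [0,0,0.12,0,0,0,-0.4]
    - [0,0,0.08,0,0,0,-0.4]
    - [0,0,0,0,0,0,-0.4]

```text
clock: 39.6
position: [0.5331, 0.3496, 0.0315]
ee_rot: [2.265, 2.166, 0.015]
force: [0.2, -0.1, 0.5]
width: 0.7
```

```bash
python3 -c "
from cart import *
plan((.528,.3467,.016),1.53,step=.02,g=-.4)
crop('scene','s26',290,120,415,215,6)
"
```

```text
now [0.5331 0.3496 0.0315] yaw 1.526 tilt [ 0.012  0.001 -1.   ] F [ 0.2 -0.1  0.5] w 0.7 t 39.6
[-0.021, -0.034, 0.103, 0.024, -0.003, -0.007, -0.4] ,
```

View pics/s26.png

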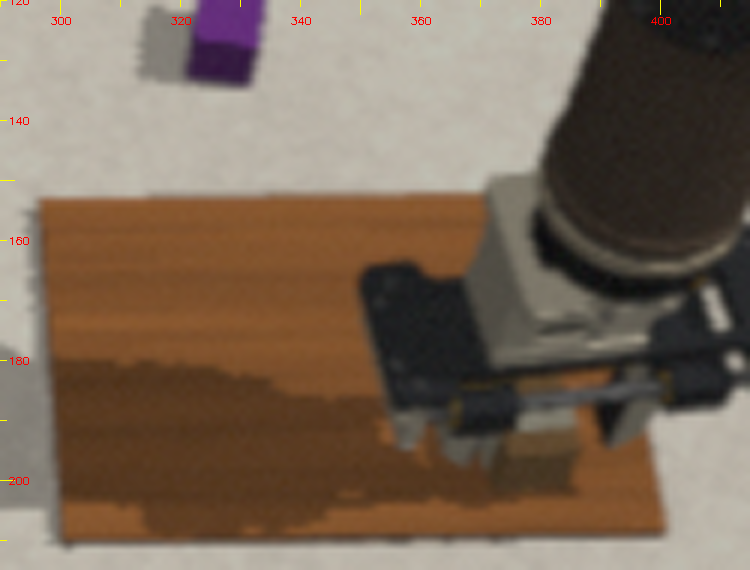

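Emit:
play_rows:
  rows:
    - [-0.02,-0.03,0.05,0.02,0,0,-0.4]
    - [0,0,0.05,0,0,0,-0.4]
    - [0,0,0.015,0,0,0,-0.4]
    - [0,0,0,0,0,0,0.3]
    - [0,0,0,0,0,0,1]

```text
clock: 40.15
position: [0.5295, 0.3473, 0.0152]
ee_rot: [-2.271, -2.171, -0.008]
force: [-0.2, 0.3, 0.3]
width: 0.573
```

Emit:
play_rows:
  rows:
    - [0,0,0,0,0,0,1]
    - [0,0,0,0,0,0,1]
    - [0,0,0,0,0,0,1]
    - [0,0,0,0,0,0,1]
    - [0,0,0,0,0,0,1]

```text
clock: 40.65
position: [0.5299, 0.3477, 0.0159]
ee_rot: [2.27, 2.171, 0.01]
force: [0.3, -0.2, -0.8]
width: 0.39
```

```bash
python3 -c "
from cart import *
plan(None)"
```

```text
now [0.5299 0.3477 0.0159] yaw 1.526 tilt [ 0.005  0.004 -1.   ] F [ 0.3 -0.2 -0.8] w 0.39 t 40.65
```

Emit:
play_rows:
  rows:
    - [0,0,-0.1,0,0,0,1]
    - [0,0,-0.2,0,0,0,1]
    - [0,0,-0.25,0,0,0,1]
    - [0,0,-0.25,0,0,0,1]
    - [0,0,-0.2,0,0,0,1]

```text
clock: 41.15
position: [0.5265, 0.345, 0.17]
ee_rot: [-2.27, -2.171, 0.004]
force: [0.6, -0.3, -0.1]
width: 0.394
```

```bash
python3 -c "
from cart import *
plan((.6382,.034,.17),-.09,step=.045,g=1)"
```

```text
now [0.5265 0.345  0.17  ] yaw 1.526 tilt [-0.002 -0.001 -1.   ] F [ 0.6 -0.3 -0.1] w 0.394 t 41.15
[-0.183, 0.075, 0.0, -0.0, 0.0, 0.29, 1] ,
[-0.17, 0.101, 0.0, -0.0, 0.001, 0.29, 1] ,
[-0.154, 0.124, -0.0, -0.0, 0.001, 0.29, 1] ,
[-0.134, 0.145, -0.0, -0.0, 0.0, 0.29, 1] ,
[-0.112, 0.163, -0.0, -0.0, 0.001, 0.29, 1] ,
[-0.087, 0.178, -0.0, -0.0, 0.0, 0.29, 1] ,
[-0.06, 0.188, -0.0, -0.0, 0.001, 0.29, 1] ,
[-0.033, 0.195, -0.0, -0.0, 0.001, 0.29, 1] ,
[-0.004, 0.198, -0.0, -0.0, 0.0, 0.29, 1] ,
[0.024, 0.196, -0.0, -0.001, 0.001, 0.29, 1] ,
[0.053, 0.19, -0.001, -0.0, 0.0, 0.29, 1] ,
[0.011, 0.026, 0.0, -0.0, 0.0, 0.042, 1] ,
```

Emit:
play_rows:
  rows:
    - [-0.18,0.075,0,0,0,0.28,1]
    - [-0.17,0.1,0,0,0,0.29,1]
    - [-0.155,0.125,0,0,0,0.29,1]
    - [-0.135,0.145,0,0,0,0.29,1]
    - [-0.11,0.165,0,0,0,0.29,1]

```text
clock: 41.65
position: [0.579, 0.2098, 0.1828]
ee_rot: [-2.891, -1.209, -0.021]
force: [0.7, 0.5, -1.0]
width: 0.392
```

Emit:
play_rows:
  rows:
    - [-0.085,0.18,0,0,0,0.29,1]
    - [-0.06,0.19,0,0,0,0.29,1]
    - [-0.035,0.195,0,0,0,0.29,1]
    - [-0.005,0.2,0,0,0,0.29,1]
    - [0.025,0.195,0,0,0,0.29,1]

```text
clock: 42.15
position: [0.6283, 0.0637, 0.188]
ee_rot: [-3.123, -0.066, -0.022]
force: [0.6, 0.4, -1.2]
width: 0.389
```

Emit:
play_rows:
  rows:
    - [0.05,0.17,0,0,0,0.25,1]
    - [0,0,0,0,0,0,1]
    - [0,0,0,0,0,0,1]

```text
clock: 42.45
position: [0.6378, 0.032, 0.1913]
ee_rot: [-3.119, 0.154, -0.025]
force: [-0.3, 0.7, -1.4]
width: 0.396
```

```bash
python3 -c "
from cart import *
plan((.6382,.034,.1),-.09,step=.02,g=1)"
```

```text
now [0.6378 0.032  0.1913] yaw -0.099 tilt [ 0.017  0.017 -1.   ] F [-0.3  0.7 -1.4] w 0.396 t 42.45
[-0.002, -0.0, 0.133, -0.008, -0.007, -0.004, 1] ,
[-0.001, -0.001, 0.133, -0.008, -0.007, -0.004, 1] ,
[-0.001, -0.002, 0.133, -0.009, -0.006, -0.004, 1] ,
[-0.0, -0.002, 0.133, -0.008, -0.007, -0.004, 1] ,
[-0.0, -0.001, 0.077, -0.005, -0.003, -0.002, 1] ,
```

Emit:
play_rows:
  rows:
    - [0,0,0.15,-0.017,-0.015,-0.01,1]
    - [0,0,0.2,-0.017,-0.015,-0.01,1]
    - [0,0,0.2,0,0,0,1]
    - [0,0,0.1,0,0,0,1]
    - [0,0,0.03,0,0,0,1]

```text
clock: 42.95
position: [0.6399, 0.0391, 0.0911]
ee_rot: [-3.131, 0.119, -0.008]
force: [0.3, 0.0, -0.9]
width: 0.389
```

Emit:
play_rows:
  rows:
    - [0,0,0,0,0,0,1]
    - [0,0,0,0,0,0,1]

```text
clock: 43.15
position: [0.64, 0.0402, 0.0922]
ee_rot: [-3.131, 0.116, -0.008]
force: [0.1, -0.2, -1.0]
width: 0.393
```

```bash
python3 -c "
from cart import *
plan((.6382,.034,.063),-.09,step=.01,g=1)
crop('scene','s27',190,180,330,270,5.5)"
```

```text
now [0.64   0.0402 0.0922] yaw -0.074 tilt [ 0.006  0.008 -1.   ] F [ 0.1 -0.2 -1. ] w 0.393 t 43.15
[-0.003, 0.015, 0.065, -0.006, -0.003, 0.011, 1] ,
[-0.003, 0.014, 0.065, -0.006, -0.004, 0.01, 1] ,
[-0.004, 0.014, 0.064, -0.006, -0.003, 0.011, 1] ,
```

View pics/s27.png

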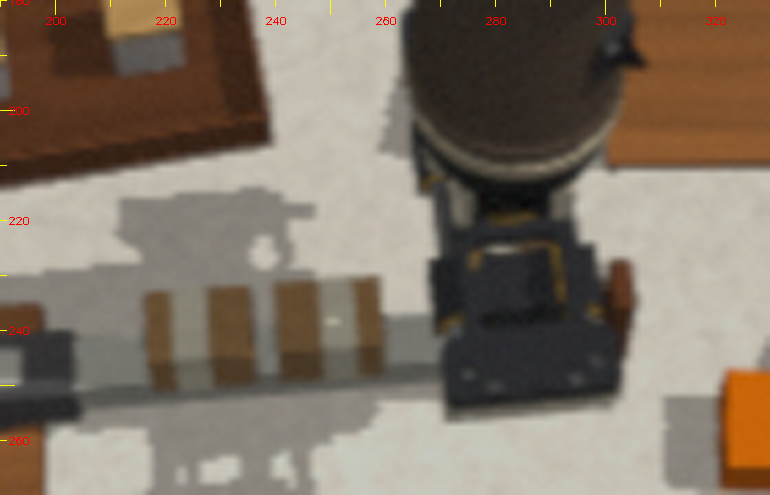

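Emit:
play_rows:
  rows:
    - [-0.005,0.025,0.02,-0.008,-0.003,0.015,1]
    - [-0.005,0.025,0.05,-0.008,-0.003,0.015,1]
    - [0,0.005,0.07,0,0,0,1]
    - [0,0,0.03,0,0,0,1]
    - [0,0,0,0,0,0,1]

```text
clock: 43.7
position: [0.6394, 0.031, 0.0671]
ee_rot: [-3.137, 0.143, -0.009]
force: [-0.7, 1.2, -0.7]
width: 0.389
```

```bash
python3 -c "
from cart import *
plan((.638,.032,.061),-.09,step=.01,g=1)"
```

```text
now [0.6394 0.031  0.0671] yaw -0.091 tilt [ 0.006  0.001 -1.   ] F [-0.7  1.2 -0.7] w 0.389 t 43.7
[-0.01, -0.006, 0.041, -0.002, -0.012, -0.002, 1] ,
```

Emit:
play_rows:
  rows:
    - [-0.01,0,0.02,0,-0.012,0,1]
    - [0,0,0.015,0,0,0,1]
    - [0,0,0.01,0,0,0,1]

```text
clock: 44.0
position: [0.6379, 0.0311, 0.0605]
ee_rot: [-3.137, 0.143, 0.001]
force: [-7.3, 1.0, 22.2]
width: 0.395
```

Emit:
play_rows:
  rows:
    - [0,0,0.007,0,0,0,1]
    - [0,0,0.004,0,0,0,1]

```text
clock: 44.2
position: [0.6379, 0.031, 0.0607]
ee_rot: [-3.136, 0.143, 0.001]
force: [-1.7, -0.5, 2.1]
width: 0.394
```

Seated. Release and back away.

Emit:
play_rows:
  rows:
    - [0,0,0,0,0,0,1]
    - [0,0,0,0,0,0,-0.2]
    - [0,0,0,0,0,0,-0.2]
    - [0,0,0,0,0,0,-0.2]

```text
clock: 44.6
position: [0.6385, 0.0313, 0.061]
ee_rot: [-3.135, 0.143, -0.001]
force: [0.3, -0.4, 0.9]
width: 0.582
```

Emit:
play_rows:
  rows:
    - [0,0,-0.06,0,0,0,-0.3]
    - [0,0,-0.15,0,0,0,-0.4]
    - [0,0,-0.25,0,0,0,-0.4]
    - [0,0,-0.25,0,0,0,-0.4]
    - [0,0,-0.2,0,0,0,-0.4]

```text
clock: 45.1
position: [0.6356, 0.0308, 0.1991]
ee_rot: [-3.138, 0.144, 0.012]
force: [-0.6, 0.5, -0.0]
width: 0.698
```

Emit:
play_rows:
  rows:
    - [-0.25,-0.2,-0.02,0,0,0,-0.4]
    - [-0.25,-0.2,0,0,0,0,-0.4]
    - [-0.25,-0.2,0,0,0,0,-0.4]
    - [-0.2,-0.2,0,0,0,0,-0.4]
    - [-0.1,-0.2,0,0,0,0,-0.4]

```text
clock: 45.6
position: [0.4946, 0.1922, 0.2115]
ee_rot: [-3.136, 0.163, -0.011]
force: [0.4, -0.2, -0.5]
width: 0.699
```

Emit:
play_rows:
  rows:
    - [0,0,0,0,0,0,-0.4]
    - [0,0,0,0,0,0,-0.4]
    - [0,0,0,0,0,0,-0.4]

```text
clock: 45.9
position: [0.4924, 0.1976, 0.213]
ee_rot: [-3.133, 0.149, -0.011]
force: [0.8, 1.1, -0.0]
width: 0.704
```

```bash
python3 -c "
from cart import *
plan(None)
cv2.imwrite('pics/s28.png',get_image('scene'))
crop('scene','s28b',100,140,320,270,3.6)
crop('top','t28',200,130,400,265,4)"
```

```text
now [0.4924 0.1976 0.213 ] yaw -0.095 tilt [ 0.007  0.005 -1.   ] F [ 0.8  1.1 -0. ] w 0.704 t 45.9
```

View pics/s28.png

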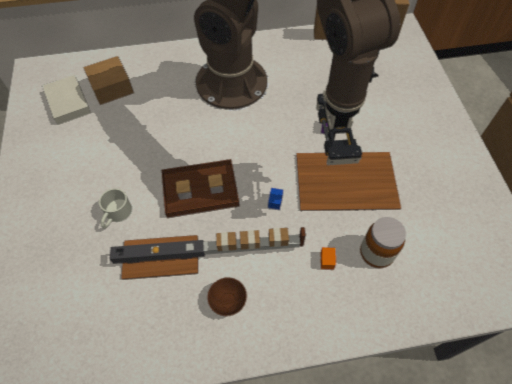

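View pics/s28b.png

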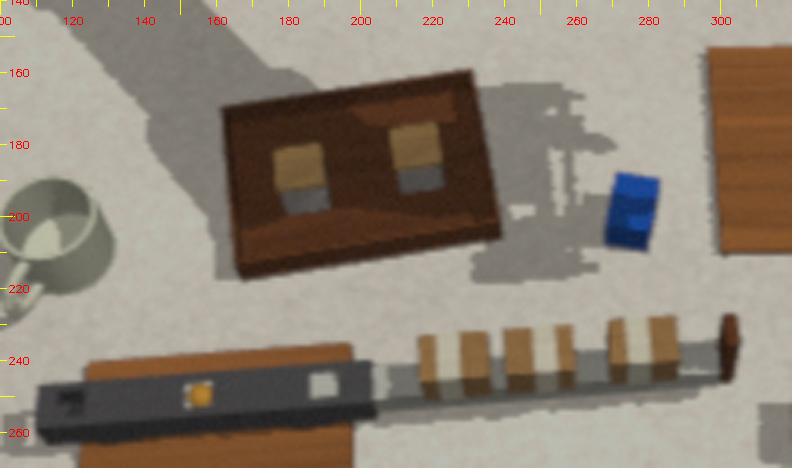

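View pics/t28.png

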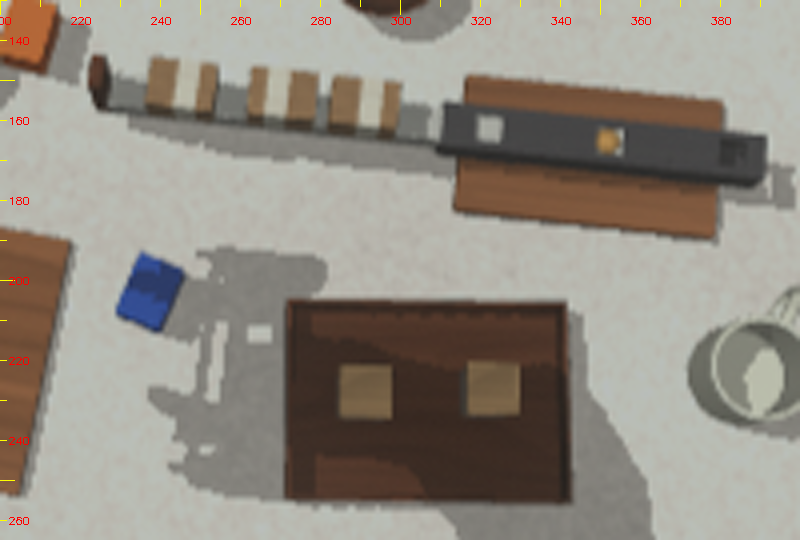

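```bash
python3 -c "
from cell import *
print(sign_off())"
```

```text
the job is handed in; nothing more can be done
None
```

I finished the job and handed it in at about 46 s of robot time; the sign-off itself gives no verdict.

**What I did, in order:**
- I set both canisters upright, side by side, in the dark tray.
- I drew the bar out about 35 mm by its tab until the brass button came up in the middle hole. After that it moved only a fraction of a millimetre under a pull of about 17 N, so I took it as locked.
- I set the three cartons in one row along the top of the bar. Only three were on the board at the start; the fourth was absent.

**Last checks, from both cameras with the arm clear:**
- The button is visible in the middle hole.
- The three cartons stand separately on the bar, none touching or stacked.
- Both canisters are in the tray and the board is empty.
- The mug, bowl and jar, and the blue, orange and purple look-alikes, look to be where they started.

**Small disagreements:**
- The two cameras differed by 5–8 mm on the bar and canisters. I corrected for this using a canister I had placed at a known spot.
- The gap between the first two cartons came out smaller than planned, about 10 mm instead of 20 mm.
- The button looks 1–2 mm towards the front edge of its hole. That fits the small play it has when locked, but I had no direct reading of its height.

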